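# Clear the board, stack the tack tins and lock the bar across them

## Task

First clear the two cream jars off the stacking board and stand them on the rubber mat, then stack all the tack tins squarely, one upon another in a single column, lengthwise in the middle of the tin place between the cleats. Then swing the slotted bar round on its tall bolt across the open side until its slot drops over the short bolt and the bar lies flat on the board. Do not push the glue can or the rubber heel lift away from their places.

Things in the scene. Friction and masses are not known exactly. Their poses are not given: they have to be found in the camera images.
- board: fixed plywood board, x -125 to 145, y -70 to 220 mm, top at z = 12 mm; origin: middle of the tin place, at bench level; x: its length. Dark cleats 10 mm high round the tin place: one across each end (inner faces x = -57, +57 mm; 70 mm long), two short ones on the -y side (inner face y = -42 mm, finger gap x = -28 to 28 mm). The bar closes the +y side, lying along x at y = 60 mm
- pivot_bolt (a point): foot (at the board's top) of the tall bolt, at x = -90, y = 60 mm of the board: shaft 10 mm thick, with a 26 mm head, 8 mm thick, its underside 50 mm above the board. The bar hangs loosely on it and cannot come off: held level, the bar can rise at most about 40 mm
- stub_bolt (a point): foot (at the board's top) of the short headless bolt, at x = 80, y = 60 mm of the board, 170 mm from the tall one: 10 mm thick, 22 mm high, its tip tapered to 4 mm
- bar: flat steel bar 255 x 36 x 8 mm, 0.25 kg, lying loose on the board. Origin on the axis of its round hole (14 mm, around the tall bolt), at the underside; x runs along the bar to the slotted end, z up. It spans x from -20 to 235 mm. It starts swung out 49 to 69 degrees counter-clockwise, seen from above, from its closed direction, the board's x
- bar_slot (a point): middle of the bar's closed slot, at the underside, x = 170 mm: slot 34 mm long (along the bar) and 15 mm wide, right through
- bar_tab (a point): grip point of the upright tab on the bar's end, x = 215 mm, 30 mm above the bar's underside. The tab is a plate 30 mm long (along the bar) and 10 mm thick (across it), from the bar's top (8 mm) up to 40 mm above the underside
- jar0: round closed shoe-cream jar, black with a steel lid, 56 mm in diameter (57 at the lid), 56 mm high, about 0.18 kg; origin at the middle of its underside, z up. It stands in the tin place
- jar1: a second jar just like jar0 (56 mm in diameter, 56 mm high). It stands on the board beside the tin place, on the bar's way
- mat: black rubber mat, fixed, 200 (x) x 140 (y) x 4 mm, origin at the middle of its underside
- tin0: closed flat metal tin of tacks, 90 (x) x 60 (y) x 34 mm high, lid rim 0.75 mm proud, about 0.25 kg; origin at the middle of its underside, z up, x along its length. Three to five of the five alike tins are there; None if absent
- tin1: closed flat metal tin of tacks, 90 (x) x 60 (y) x 34 mm high, lid rim 0.75 mm proud, about 0.25 kg; origin at the middle of its underside, z up, x along its length. Three to five of the five alike tins are there; None if absent
- tin2: closed flat metal tin of tacks, 90 (x) x 60 (y) x 34 mm high, lid rim 0.75 mm proud, about 0.25 kg; origin at the middle of its underside, z up, x along its length. Three to five of the five alike tins are there; None if absent
- tin3: closed flat metal tin of tacks, 90 (x) x 60 (y) x 34 mm high, lid rim 0.75 mm proud, about 0.25 kg; origin at the middle of its underside, z up, x along its length. Three to five of the five alike tins are there; None if absent
- tin4: closed flat metal tin of tacks, 90 (x) x 60 (y) x 34 mm high, lid rim 0.75 mm proud, about 0.25 kg; origin at the middle of its underside, z up, x along its length. Three to five of the five alike tins are there; None if absent
- glue_can: bystander: glue can, 72 mm in diameter, 80 mm high
- heel_lift: bystander: round rubber heel lift, 36 mm in diameter, 20 mm high, standing among the tins

How it is judged:
On the way, in this order (a step that is already met when the one before it is completed fails the run):
1. both jars stand upright on the mat (x of jar0 in the frame of mat between -0.075 and 0.075 m and y of jar0 in the frame of mat between -0.045 and 0.045 m and z of each of jar0, jar1 in the frame of mat below 0.012 m and angle between each of jar0, jar1's own z axis and vertical below 0.15 rad and x of jar1 in the frame of mat between -0.075 and 0.075 m and y of jar1 in the frame of mat between -0.045 and 0.045 m), for 0.2 s.
2. all the tins stand squarely in one column in the tin place, let go (x of tin0 in the frame of board between -0.016 and 0.016 m and y of tin0 in the frame of board between -0.016 and 0.016 m and angle between each of tin0, tin1, tin2, tin3, tin4's own z axis and vertical below 0.1 rad and angle between the x axis of each of tin0, tin1, tin2, tin3, tin4 and the x axis of board, either way round below 0.15 rad and linear speed of each of tin0, tin1, tin2, tin3, tin4 below 0.03 m/s and contact force between each of tin0, tin1, tin2, tin3, tin4 and the fingers below 0.1 N and horizontal distance between tin0 and tin1 below 0.012 m and horizontal distance between each of tin0, tin1 and tin2 below 0.012 m and horizontal distance between each of tin0, tin1, tin2 and tin3 below 0.012 m and horizontal distance between each of tin0, tin1, tin2, tin3 and tin4 below 0.012 m and x of tin1 in the frame of board between -0.016 and 0.016 m and y of tin1 in the frame of board between -0.016 and 0.016 m and x of tin2 in the frame of board between -0.016 and 0.016 m and y of tin2 in the frame of board between -0.016 and 0.016 m and x of tin3 in the frame of board between -0.016 and 0.016 m and y of tin3 in the frame of board between -0.016 and 0.016 m and x of tin4 in the frame of board between -0.016 and 0.016 m and y of tin4 in the frame of board between -0.016 and 0.016 m), for 0.2 s.
3. the bar's slot is down over the short bolt, the bar flat on the board (x of bar_slot in the frame of stub_bolt between -0.016 and 0.016 m and y of bar_slot in the frame of stub_bolt between -0.007 and 0.007 m and z of bar_slot in the frame of stub_bolt below 0.004 m and angle between bar's own z axis and vertical below 0.04 rad), for 0.2 s.
At the end, for the whole second after the job is handed in: Jars upright, wholly on the mat. Tins level in one column: within 16 mm of the middle of the tin place in x and y, 12 mm of each other, 0.15 rad of the board's length. Bar flat (0.04 rad), its slot over the short bolt, underside within 4 mm of the board. All released, at rest (all of step 1 and all of step 2 and all of step 3 and linear speed of each of bar, jar0, jar1 below 0.03 m/s); the robot touches nothing.
It fails at once if a bystander moved more than 60 mm (distance of any of glue_can, heel_lift from where it was at the start of the episode above 0.06 m).
Of tin0, tin1, tin2, tin3, tin4 only 3 to 5 are there at a start; the rules pass over those that are not, and their reading is None.
At some moment in a run one of jar0, jar1, bar may be knocked a few centimetres aside while the robot is not near it.
Once in a run the grip may slacken for a moment while it holds something.
It also fails if it takes over 210 s, if anything falls off the work surface, if the arm or the gripper's body presses on something with over 40 N, if the wrist force passes 120 N, or if a joint passes its speed limit or range.

## Robot

A 6-joint arm with a two-finger parallel gripper is mounted at the origin on the work surface. World frame = base frame: x ahead of the robot, y to its left, z up, the work surface at z = 0. Lengths are in m, angles in rad, forces in N, time in s.
With the tool pointing down it reaches from about 0.35 to 0.975 m from the base axis. Payload 4.9 kg.
Tool frame: the origin (TCP) lies between the finger pads; the fingertips stand 25 mm ahead of it and the grasp point (between the pads) lies 6 mm ahead of it (manip.tcp_to_tips is the z of the fingertips in the tool frame, in m); z points along the fingers, y is the line along which they close (so a half turn about z gives the same grasp; the last joint's range is limited). The gripper opens to 85 mm and grips with 20 to 120 N. Pads are 22 mm wide; open, the fingers measure 114 mm over their backs; the gripper's body (76 mm by 85 mm) begins 54 mm behind the grasp point. The pads swing forward as they close: fully open they stand 13 mm farther back than shut.
Start: joints at [1.03, 0.053, 1.613, -0, 1.476, -0.119], TCP at [0.256, 0.57, 0.256] pointing down, gripper open.
Joint ranges: [-3.01, 3.01], [-1.01, 2.22], [0.06, 2.58], [-1.02, 4.17], [0.09, 2.62], [-3.14, 3.14]. Speed limits (rad/s): [2.57, 2.57, 3.14, 3.14, 3.14, 3.14].

## Interface

Orientations are given as a unit quaternion [w, x, y, z].
In Python, from plant import manip gives the robot as it stands. The module is installed in compiled form; this text tells all that it offers.
- The arm moves only by the tool arm_command, never from a script. Its argument "moves" is a list of rows, each a list of 3 entries, a list of its own where there are three numbers: the opening, from -1 (shut) to 1 (fully open), then the shift along the tool's x, y, z in units of 0.15 m (1.0 is 0.15 m), then the turn about the tool's z in units of 2 pi rad (1.0 is 2 pi rad). A call has 1 to 20 rows; each row is the pose to reach, as a shift and turn from the pose commanded when the call began, along the tool's axes at that moment, turning the shorter way round; what a row does not reach only later rows make up. A row lasts 1/12 s, in which the tool goes at most 41.7 mm and 7.16 degrees, less where a joint would pass 70% of its speed; a pose out of reach is approached as far as the arm can. A call with a number of a shift or a turn outside -1 to 1 is refused whole. A call with a gripper value outside its range is refused whole. The fingers move at their own pace and stop on an object; the grip force is fixed at half the most. Time passes only in rows, so rows that repeat a pose let the fingers close. It gives the time, the measured TCP pose, the force, the opening and the grip force at its end, in the units of the state.
- manip.state(): the state, without advancing time (a new reading comes with each control period).
- manip.grab_frame(name): name is "scene" or "top"; returns a dict with "frame" (480x640x3 uint8, red, green, blue), "fx", "fy", "cx", "cy" (pixels), "R" (3x3) and "t" (3): a world point X has camera coordinates R X + t. Camera axes: x right, y down, z forward; pixel columns grow to the right and rows downward; lengths in m; the calibration is good to about 2 mm. A picture is of the moment at which its call begins. There is no depth.
- manip.job_done(): hands the job in; it is judged then, once.
Trained networks look in a picture, given as the dict that the camera call returned (one of the last four; its "shot" number tells which), for a name from the list of things; names that differ only in an ending like _2 or _b are one class to them, and where a whole thing is asked for, a point or a joint stands for the part that bears it (a point fixed in the world has none). Each returns a list of dicts, best first, with "confidence" (0 to 1); they miss things now and then, are a little off and sometimes report something else, mostly with a low value. They report only what shows in the picture. A call takes as long as a camera call.
- manip.search_frame(picture, target): "extent" ([left, top, right, bottom] in pixels, round what is visible of it).
The state is a dict: "time": time; "joint_pos": joint angles; "joint_vel": joint speeds; "joint_efforts": joint torques, N m; "tool_pos": TCP position; "tool_rot": TCP orientation; "contact_force": force on the tool from outside, world axes, zero at the start; "ft_torque": the same for the moment, N m; "gripper_width": opening from 0.0 (shut) to 1.0 (fully open); "grasp_force": force on a finger pad.
Only numpy, scipy, OpenCV 4.12 (cv2) and the standard library are available. Lean on these libraries where they do the work, as an engineer would, in place of code of your own. Each camera call takes 0.05 s, during which the arm holds its last target. There are 200 camera calls.

## Working session

There is one attempt and no reset: what is moved stays moved. The work goes in short steps, Python scripts to look and compute and a tool call to move; the robot and the scene stay as the last step left them, time stands still between calls to the robot, and variables do not carry over. Pictures are saved under pics/ and viewed, at most 14 in all, crops included, and the job is handed in when it is done.

Besides the shell and the picture viewer there is one more tool, called after "Request:" as name(argument=value, ...) on one line, values as JSON. arm_command: Moves the arm, as the interface text tells. Shifts and turns lie within -1 to 1; 1 stands for 0.15 m of shift or 2 pi rad of turn. Its arguments: {"type":"object","properties":{"moves":{"type":"array"}},"required":["moves"]}

```bash
mkdir -p pics
cat > h.py <<'E'
import numpy as np, cv2
from plant import manip
def shot(n,save=None):
    p=manip.grab_frame(n)
    if save: cv2.imwrite('pics/'+save,cv2.cvtColor(p['frame'],cv2.COLOR_RGB2BGR))
    return p
def toworld(p,u,v,z):
    R=np.array(p['R']);t=np.array(p['t']);c=-R.T@t
    d=R.T@np.array([(u-p['cx'])/p['fx'],(v-p['cy'])/p['fy'],1.])
    return c+d*(z-c[2])/d[2]
def topix(p,X):
    c=np.array(p['R'])@np.array(X)+np.array(p['t'])
    return np.array([p['fx']*c[0]/c[2]+p['cx'],p['fy']*c[1]/c[2]+p['cy']])
E
python3 - <<'E'
from h import *
for n in('top','scene'):
    p=shot(n,n+'0.png'); print(n,-np.array(p['R']).T@p['t'],p['fx'],p['cx'],p['cy']);print(np.round(p['R'],3).tolist())
    for k in('board','bar','bar_tab','jar0','mat','tin0','glue_can','heel_lift'):
        for d in manip.search_frame(p,k)[:6]:
            if d['confidence']>.25: print(k,round(d['confidence'],2),np.round(d['extent'],1).tolist())
print(manip.state())
E
```

```text
top [0.46491171 0.00274572 1.22523859] 620.0638687117063 330.87295240361186 247.5521921294434
[[0.01, -1.0, 0.005], [-0.995, -0.011, -0.098], [0.098, -0.004, -0.995]]
board 0.78 [244.1, 199.1, 404.2, 348.5]
bar 0.72 [427.3, 286.6, 466.4, 339.8]
bar 0.68 [231.1, 256.1, 347.6, 334.4]
bar 0.55 [244.6, 197.6, 404.7, 345.5]
bar_tab 0.69 [224.0, 253.6, 349.5, 333.6]
jar0 0.78 [302.1, 242.2, 335.2, 271.8]
jar0 0.73 [350.1, 264.7, 383.4, 294.9]
jar0 0.52 [245.3, 196.9, 404.2, 345.4]
tin0 0.96 [425.8, 290.2, 468.1, 339.5]
tin0 0.95 [504.8, 289.4, 544.0, 338.9]
tin0 0.73 [144.6, 189.6, 189.8, 240.4]
tin0 0.43 [300.9, 241.6, 332.4, 273.5]
glue_can 0.57 [421.7, 150.7, 462.7, 189.8]
heel_lift 0.76 [475.2, 266.3, 498.0, 280.3]
heel_lift 0.49 [226.5, 254.6, 350.1, 332.7]
scene [1.33096395 0.34532589 0.78249752] 541.6166438522139 311.2089993542588 236.94113524007503
[[-0.47, 0.883, 0.019], [0.567, 0.318, -0.76], [-0.677, -0.347, -0.65]]
board 0.79 [253.1, 200.9, 421.8, 318.8]
bar 0.8 [339.9, 214.9, 424.9, 289.0]
bar_tab 0.63 [338.6, 216.7, 425.3, 285.0]
jar0 0.85 [323.6, 230.9, 361.2, 267.3]
jar0 0.
[... 287 characters left out ...]
joint_pos': array([ 1.03001138e+00,  5.26843186e-02,  1.61287741e+00,  1.86595631e-05,
        1.47599954e+00, -1.18994292e-01]), 'joint_vel': array([-0.00106023, -0.00098931,  0.00227333,  0.00092848,  0.00097464,
        0.00205767]), 'joint_efforts': array([ 4.45460719e-04, -3.93675828e+01, -3.70471752e+01, -9.66361267e-05,
        4.15287832e-04, -2.84366067e-06]), 'tool_pos': array([0.25585908, 0.57021908, 0.25632682]), 'tool_rot': array([-3.70427076e-06,  2.09336335e-01,  9.77843698e-01,  1.78533111e-05]), 'contact_force': array([-0.4758053 ,  0.64350151, -0.0059221 ]), 'ft_torque': array([-0.00737855,  0.01904618, -0.08960116]), 'grasp_force': 0.0, 'gripper_width': 0.9980368280521371}
```

View pics/top0.png

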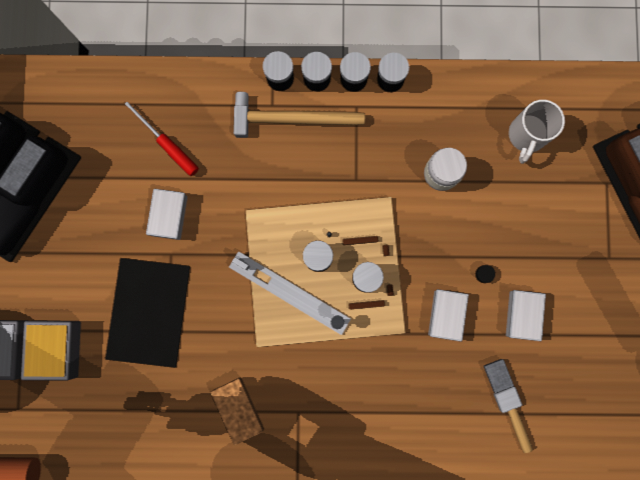

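View pics/scene0.png

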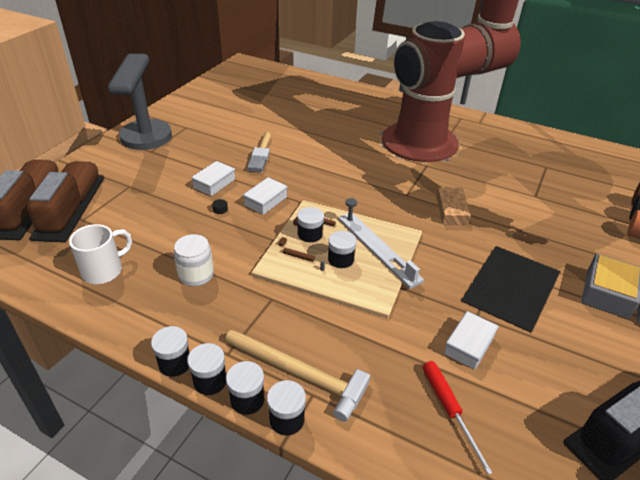

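The top view shows three tins: (165,214), (449,315) and (526,315). It also shows the jars at (368,277) and (318,255), the bar from pivot (337,322) to tab (240,263), the mat at (148,312), the heel lift at (486,274) and the can at (446,168). Next I'll measure these precisely.

```bash
cat > m.py <<'E'
from h import *
def hsv(p): return cv2.cvtColor(p['frame'],cv2.COLOR_RGB2HSV)
def rect(p,mask,box,z):
    l,t,r,b=[int(x) for x in box]; m=np.zeros_like(mask); m[t:b,l:r]=mask[t:b,l:r]
    m=cv2.morphologyEx(m,cv2.MORPH_OPEN,np.ones((3,3),np.uint8))
    c=max(cv2.findContours(m,cv2.RETR_EXTERNAL,cv2.CHAIN_APPROX_NONE)[0],key=cv2.contourArea).reshape(-1,2)
    w=np.array([toworld(p,u,v,z)[:2] for u,v in c],np.float32)
    (cx,cy),(a,b_),_=R=cv2.minAreaRect(w); bx=cv2.boxPoints(R); e=bx[1]-bx[0]; f=bx[2]-bx[1]
    L=e if np.hypot(*e)>np.hypot(*f) else f
    return np.array([cx,cy]),sorted([a,b_]),np.degrees(np.arctan2(L[1],L[0]))%180,bx
E
python3 - <<'E'
from m import *
p=shot('top'); H=hsv(p); V=H[...,2];S=H[...,1]
white=((S<45)&(V>150)).astype(np.uint8)*255
for b in([138,182,198,248],[418,283,476,347],[498,283,552,347]):
    l,t,r,bb=b; mv=V[t:bb,l:r][white[t:bb,l:r]>0]; print('V pct',np.percentile(mv,[5,25,50,75,95]))
    for th in(150,190,205):
        m=((S<45)&(V>th)).astype(np.uint8)*255
        c,s,a,_=rect(p,m,b,.034); print(th,c.round(4),np.round(s,4),round(a,1))
dark=((V<60)).astype(np.uint8)*255
print('mat',rect(p,dark,[95,245,205,380],.004))
wood=((H[...,0]>12)&(H[...,0]<30)&(V>190)).astype(np.uint8)*255
print('board',rect(p,wood,[230,185,420,360],.012))
f=p['frame'][185:360,220:420]
cv2.imwrite('pics/cb.png',cv2.cvtColor(cv2.resize(f,None,fx=3.4,fy=3.4,interpolation=cv2.INTER_CUBIC),cv2.COLOR_RGB2BGR))
a=p['frame'][180:250,135:205];b=p['frame'][280:350,415:485];c=p['frame'][280:350,490:560]
cv2.imwrite('pics/ct.png',cv2.cvtColor(cv2.resize(np.hstack([a,b,c]),None,fx=3.8,fy=3.8,interpolation=cv2.INTER_CUBIC),cv2.COLOR_RGB2BGR))
E
```

```text
V pct [170. 197. 200. 203. 206.]
150 [0.6459 0.3215] [0.0593 0.0897] 172.9
190 [0.646  0.3218] [0.055  0.0847] 173.2
205 [0.6107 0.3413] [0.0078 0.0099] 90.6
V pct [173.05 197.   200.   203.   206.  ]
150 [ 0.4554 -0.2284] [0.0592 0.0895] 171.6
190 [ 0.4555 -0.2288] [0.0544 0.0846] 171.5
205 [ 0.4231 -0.2092] [0.0065 0.0147] 37.1
V pct [172. 194. 197. 199. 202.]
150 [ 0.4565 -0.3786] [0.0588 0.0897] 173.9
190 [ 0.4564 -0.3787] [0.0541 0.0842] 173.9Traceback (most recent call last):
  File "<stdin>", line 8, in <module>
  File "m.py", line 6, in rect
    c=max(cv2.findContours(m,cv2.RETR_EXTERNAL,cv2.CHAIN_APPROX_NONE)[0],key=cv2.contourArea).reshape(-1,2)
      ~~~^^^^^^^^^^^^^^^^^^^^^^^^^^^^^^^^^^^^^^^^^^^^^^^^^^^^^^^^^^^^^^^^^^^^^^^^^^^^^^^^^^^^
ValueError: max() iterable argument is empty
```

Run:
```python
from m import *
p=shot('top'); H=hsv(p); V=H[...,2];S=H[...,1]
dark=((V<60)).astype(np.uint8)*255
print('mat',rect(p,dark,[95,245,205,380],.004)[:3])
print(H[230,260],H[340,390],H[225,380],H[180,260])
wood=((H[...,0]>12)&(H[...,0]<30)&(V>165)).astype(np.uint8)*255
print('board',rect(p,wood,[230,185,420,360],.012))
white=((S<45)&(V>150)).astype(np.uint8)*255
for n,b in(('j0',[345,258,390,300]),('j1',[297,236,340,277])):
    print(n,rect(p,white,b,.068)[:3])
f=p['frame'][185:360,220:420]
cv2.imwrite('pics/cb.png',cv2.cvtColor(cv2.resize(f,None,fx=3.4,fy=3.4,interpolation=cv2.INTER_CUBIC),cv2.COLOR_RGB2BGR))
```

```text
mat (array([0.45506573, 0.35481557]), [0.14013850688934326, 0.1995314657688141], np.float32(174.08997))
[ 17 118 207] [ 13 161 146] [ 18 115 223] [ 13 162 104]
board (array([0.53882319, 0.01092348]), [0.2685518264770508, 0.2887389063835144], np.float32(95.82967), array([[ 0.3905779 ,  0.14090772],
       [ 0.41990554, -0.14633791],
       [ 0.68706846, -0.11906077],
       [ 0.65774083,  0.16818486]], dtype=float32))
j0 (array([ 0.52501762, -0.0711749 ]), [0.05301050841808319, 0.053993191570043564], np.float32(45.525406))
j1 (array([0.56474274, 0.02410745]), [0.05246327817440033, 0.05263640359044075], np.float32(0.6144493))
```

View pics/cb.png

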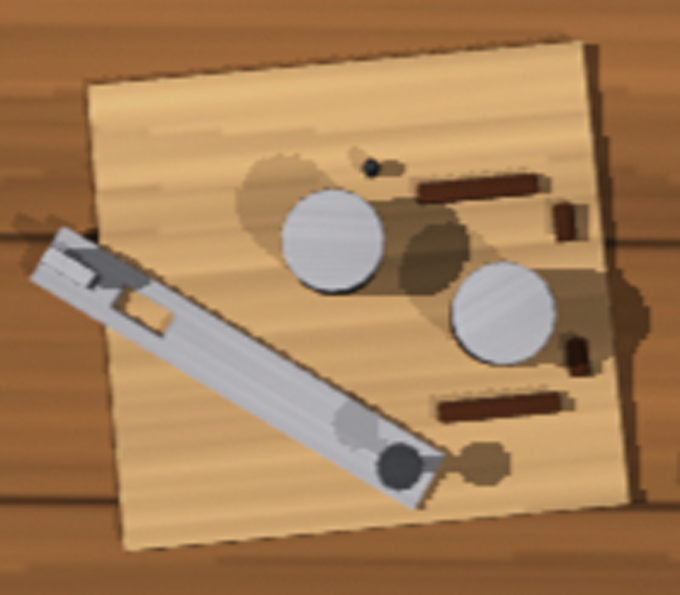

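The board origin works out at about (0.5365, -0.0647) with yaw 5.8°. The tins and mat match their given sizes. Next is a small planner that prints rows for me to enter.

```bash
cat > plan.py <<'E'
from h import *
def pose():
    s=manip.state(); w,x,y,z=s['tool_rot']
    ty=np.array([2*(x*y-w*z),1-2*(x*x+z*z)])
    return np.array(s['tool_pos']),np.degrees(np.arctan2(ty[1],ty[0]))
def plan(wps,start=None):
    """wps: (x,y,z,theta_deg closing direction,grip,step_mm,hold)"""
    P,th=start if start else pose(); rows=[]
    for x,y,z,t,g,st,h in wps:
        Q=np.array([x,y,z]); n=max(1,int(np.ceil(max(np.linalg.norm(Q-P)/st*1e3,abs(t-th)/6.5))))
        rows+=[(P+(Q-P)*k/n,th+(t-th)*k/n,g) for k in range(1,n+1)]+[(Q,t,g)]*h; P,th=Q,t
    P0,t0=start if start else pose(); out=[]
    for Q,t,g in rows:
        while 1:
            c,s=np.cos(np.radians(t0)),np.sin(np.radians(t0)); d=Q-P0
            o=np.array([-s*d[0]+c*d[1],c*d[0]+s*d[1],-d[2]])/.15
            if np.abs(o).max()<=.99 and len(out)<20: break
            print(str(out).replace(' ',''));out=[];P0,t0=last
        out.append([g,[round(float(v),3)+0 for v in o],round(float(-(t-t0)/360),4)+0]); last=(Q,t)
    print(str(out).replace(' ',''))
O=np.array([.5365,-.0647]);A=np.radians(5.83)
def b2w(x,y): return O+np.array([x*np.cos(A)-y*np.sin(A),x*np.sin(A)+y*np.cos(A)])/1e3
def w2b(w): d=(np.array(w)[:2]-O)*1e3; return np.array([d[0]*np.cos(A)+d[1]*np.sin(A),-d[0]*np.sin(A)+d[1]*np.cos(A)])
M=np.array([.455,.3548]);MA=np.radians(-5.9)
def m2w(x,y): return M+np.array([x*np.cos(MA)-y*np.sin(MA),x*np.sin(MA)+y*np.cos(MA)])/1e3
E
python3 - <<'E'
from plan import *
p=shot('top')
for n,(x,y,z) in dict(pivot=(-90,60,.07),stub=(80,60,.034),c1=(57,0,.022),c2=(-57,0,.022)).items(): print(n,topix(p,[*b2w(x,y),z]).round(1))
sl=toworld(p,262.6,276.2,.020); print('slot',w2b(sl),'bar ang',np.degrees(np.arctan2(*(w2b(sl)-[-90,60])[::-1])),np.hypot(*(w2b(sl)-[-90,60])))
print(pose())
j=(.5647,.0241); m=m2w(40,0)
plan([(*j,.15,95.8,1,36,1),(*j,.05,95.8,1,15,1),(*j,.05,95.8,-1,36,6),(*j,.13,95.8,-1,20,2)])
E
```

```text
pivot [336.8 321.8]
stub [328.4 233.3]
c1 [360.1 242.9]
c2 [365.8 301.3]
slot [  9.67792112 194.88611958] bar ang 53.5364015035104 167.71986529526674
(array([0.25584707, 0.57019488, 0.25629579]), np.float64(65.8349747739557))
[[1,[-0.187,-0.138,0.039],-0.0046],[1,[-0.374,-0.275,0.079],-0.0092],[1,[-0.561,-0.413,0.118],-0.0139],[1,[-0.749,-0.551,0.157],-0.0185],[1,[-0.936,-0.689,0.197],-0.0231]]
[[1,[-0.165,-0.163,0.039],-0.0046],[1,[-0.331,-0.327,0.079],-0.0092],[1,[-0.496,-0.49,0.118],-0.0139],[1,[-0.661,-0.653,0.157],-0.0185],[1,[-0.826,-0.817,0.197],-0.0231]]
[[1,[-0.14,-0.186,0.039],-0.0046],[1,[-0.28,-0.371,0.079],-0.0092],[1,[-0.42,-0.557,0.118],-0.0139],[1,[-0.559,-0.742,0.157],-0.0185],[1,[-0.699,-0.928,0.197],-0.0231]]
[[1,[-0.112,-0.204,0.039],-0.0046],[1,[-0.223,-0.408,0.079],-0.0092],[1,[-0.335,-0.612,0.118],-0.0139],[1,[-0.335,-0.612,0.118],-0.0139],[1,[-0.335,-0.612,0.213],-0.0139],[1,[-0.335,-0.612,0.309],-0.0139],[1,[-0.335,-0.612,0.404],-0.0139],[1,[-0.335,-0.612,0.499],-0.0139],[1,[-0.335,-0.612,0.594],-0.0139],[1,[-0.335,-0.612,0.69],-0.0139],[1,[-0.335,-0.612,0.785],-0.0139],[1,[-0.335,-0.612,0.785],-0.0139],[-1,[-0.335,-0.612,0.785],-0.0139],[-1,[-0.335,-0.612,0.785],-0.0139],[-1,[-0.335,-0.612,0.785],-0.0139],[-1,[-0.335,-0.612,0.785],-0.0139],[-1,[-0.335,-0.612,0.785],-0.0139],[-1,[-0.335,-0.612,0.785],-0.0139],[-1,[-0.335,-0.612,0.785],-0.0139],[-1,[-0.335,-0.612,0.651],-0.0139]]
[[-1,[0.0,0.0,-0.133],0.0],[-1,[0.0,0.0,-0.267],0.0],[-1,[0.0,0.0,-0.4],0.0],[-1,[0.0,0.0,-0.4],0.0],[-1,[0.0,0.0,-0.4],0.0]]
```

Request:
arm_command(moves=[[1,[-0.936,-0.689,0.197],-0.0231],[1,[-0.936,-0.689,0.197],-0.0231],[1,[-0.936,-0.689,0.197],-0.0231],[1,[-0.936,-0.689,0.197],-0.0231],[1,[-0.936,-0.689,0.197],-0.0231],[1,[-0.936,-0.689,0.197],-0.0231]])

```text
time: 1.55
tool_pos: [0.3426, 0.4161, 0.226]
tool_rot: [-0.0, 0.14, 0.99, -0.001]
contact_force: [-0.2, 0.1, -0.2]
gripper_width: 0.998
grasp_force: 0.0
```

Request:
arm_command(moves=[[1,[-0.826,-0.817,0.197],-0.0231],[1,[-0.826,-0.817,0.197],-0.0231],[1,[-0.826,-0.817,0.197],-0.0231],[1,[-0.826,-0.817,0.197],-0.0231],[1,[-0.826,-0.817,0.197],-0.0231],[1,[-0.826,-0.817,0.197],-0.0231]])

```text
time: 2.05
tool_pos: [0.4284, 0.2653, 0.1969]
tool_rot: [-0.0, 0.067, 0.998, -0.0]
contact_force: [0.1, 0.6, -0.0]
gripper_width: 1.001
grasp_force: 0.0
```

Request:
arm_command(moves=[[1,[-0.699,-0.928,0.197],-0.0231],[1,[-0.699,-0.928,0.197],-0.0231],[1,[-0.699,-0.928,0.197],-0.0231],[1,[-0.699,-0.928,0.197],-0.0231],[1,[-0.699,-0.928,0.197],-0.0231],[1,[-0.699,-0.928,0.197],-0.0231]])

```text
time: 2.55
tool_pos: [0.5144, 0.1141, 0.1676]
tool_rot: [-0.0, -0.006, 1.0, 0.0]
contact_force: [-0.0, 0.6, 0.1]
gripper_width: 1.001
grasp_force: 0.0
```

Request:
arm_command(moves=[[1,[-0.335,-0.612,0.118],-0.0139],[1,[-0.335,-0.612,0.118],-0.0139],[1,[-0.335,-0.612,0.118],-0.0139],[1,[-0.335,-0.612,0.118],-0.0139],[1,[-0.335,-0.612,0.118],-0.0139],[1,[-0.335,-0.612,0.118],-0.0139]])

```text
time: 3.05
tool_pos: [0.5645, 0.026, 0.1504]
tool_rot: [0.0, -0.051, 0.999, 0.0]
contact_force: [-0.2, -0.4, 0.1]
gripper_width: 1.003
grasp_force: 0.0
```

Run:
```python
from plan import *
p=shot('scene')
for d in manip.search_frame(p,'jar0')[:3]: print(d['confidence'],d['extent'])
print(pose())
```

```text
0.71 [298.5, 206.9, 323.3, 243.0]
0.66 [324.8, 230.9, 360.5, 265.3]
0.34 [255.4, 201.9, 424.0, 316.8]
(array([0.56433108, 0.02585022, 0.15042798]), np.float64(95.92420171574527))
```

Request:
arm_command(moves=[[1,[0,0,0.15],0],[1,[0,0,0.3],0],[1,[0,0,0.45],0],[1,[0,0,0.58],0],[1,[0,0,0.667],0],[1,[0,0,0.667],0],[-1,[0,0,0.667],0],[-1,[0,0,0.667],0],[-1,[0,0,0.667],0],[-1,[0,0,0.667],0],[-1,[0,0,0.667],0],[-1,[0,0,0.667],0],[-1,[0,0,0.667],0],[-1,[0,0,0.55],0],[-1,[0,0,0.4],0],[-1,[0,0,0.25],0],[-1,[0,0,0.13],0],[-1,[0,0,0.13],0]])

```text
time: 4.65
tool_pos: [0.5671, 0.0236, 0.135]
tool_rot: [0.004, -0.05, 0.999, -0.001]
contact_force: [1.3, -0.5, -0.1]
gripper_width: 0.647
grasp_force: 63.8
```

Run:
```python
from plan import *
m=m2w(40,0); s=(np.array([.5647,.0241,.1299]),95.8)
print(pose(),m)
plan([(*m,.12,84.1,-1,36,3),(*m,.0435,84.1,-1,15,3),(*m,.0435,84.1,.95,15,4),(*m,.12,84.1,1,30,1)],s)
p=shot('scene','g1.png')
for d in manip.search_frame(p,'jar0')[:3]: print(d['confidence'],d['extent'])
```

```text
(array([0.56709002, 0.02355734, 0.13498877]), np.float64(95.77842045584023)) [0.49478811 0.3506883 ]
[[-1,[0.024,0.221,0.007],0.0033],[-1,[0.049,0.443,0.013],0.0065],[-1,[0.073,0.664,0.02],0.0098],[-1,[0.097,0.885,0.026],0.013]]
[[-1,[0.042,0.219,0.007],0.0033],[-1,[0.085,0.437,0.013],0.0065],[-1,[0.127,0.656,0.02],0.0097],[-1,[0.169,0.874,0.026],0.013]]
[[-1,[0.06,0.214,0.007],0.0033],[-1,[0.12,0.429,0.013],0.0065],[-1,[0.12,0.429,0.013],0.0065],[-1,[0.12,0.429,0.013],0.0065],[-1,[0.12,0.429,0.013],0.0065],[-1,[0.12,0.429,0.098],0.0065],[-1,[0.12,0.429,0.183],0.0065],[-1,[0.12,0.429,0.268],0.0065],[-1,[0.12,0.429,0.353],0.0065],[-1,[0.12,0.429,0.438],0.0065],[-1,[0.12,0.429,0.523],0.0065],[-1,[0.12,0.429,0.523],0.0065],[-1,[0.12,0.429,0.523],0.0065],[-1,[0.12,0.429,0.523],0.0065],[0.95,[0.12,0.429,0.523],0.0065],[0.95,[0.12,0.429,0.523],0.0065],[0.95,[0.12,0.429,0.523],0.0065],[0.95,[0.12,0.429,0.523],0.0065],[0.95,[0.12,0.429,0.523],0.0065],[1,[0.12,0.429,0.353],0.0065]]
[[1,[0.0,0.0,-0.17],0.0],[1,[0.0,0.0,-0.34],0.0],[1,[0.0,0.0,-0.34],0.0]]
0.75 [326.9, 197.8, 359.8, 235.8]
0.67 [463.6, 244.5, 559.2, 330.7]
0.58 [295.8, 205.2, 321.4, 243.3]
```

Request:
arm_command(moves=[[-1,[0.024,0.221,0.007],0.0033],[-1,[0.049,0.443,0.013],0.0065],[-1,[0.073,0.664,0.02],0.0098],[-1,[0.097,0.885,0.026],0.013]])

```text
time: 5.08
tool_pos: [0.5347, 0.1553, 0.1237]
tool_rot: [-0.002, -0.009, 1.0, -0.0]
contact_force: [0.7, 0.6, -2.5]
gripper_width: 0.642
grasp_force: 64.1
```

Request:
arm_command(moves=[[-1,[0.042,0.219,0.007],0.0033],[-1,[0.085,0.437,0.013],0.0065],[-1,[0.127,0.656,0.02],0.0097],[-1,[0.169,0.874,0.026],0.013]])

```text
time: 5.42
tool_pos: [0.5067, 0.2859, 0.1197]
tool_rot: [-0.002, 0.032, 0.999, -0.001]
contact_force: [0.8, 0.4, -1.2]
gripper_width: 0.643
grasp_force: 64.1
```

Request:
arm_command(moves=[[-1,[0.06,0.214,0.007],0.0033],[-1,[0.12,0.429,0.013],0.0065],[-1,[0.12,0.429,0.013],0.0065],[-1,[0.12,0.429,0.013],0.0065],[-1,[0.12,0.429,0.013],0.0065]])

```text
time: 5.83
tool_pos: [0.4938, 0.3496, 0.1185]
tool_rot: [-0.001, 0.051, 0.999, -0.001]
contact_force: [0.3, -0.1, -1.6]
gripper_width: 0.643
grasp_force: 64.3
```

Run:
```python
from plan import *
m=m2w(40,0); print(pose(),m,manip.state()['gripper_width'])
p=shot('scene')
for d in manip.search_frame(p,'jar0')[:3]: print(d['confidence'],d['extent'])
print(topix(p,[*m,.12-.006+.03]),topix(p,[*m,.12-.006-.03]))
```

```text
(array([0.49378543, 0.34957494, 0.11846564]), np.float64(84.1212341686462)) [0.49478811 0.3506883 ] 0.6425405846054291
0.98 [498.2, 237.4, 540.5, 276.8]
0.59 [297.7, 206.6, 324.0, 240.1]
[524.62705932 244.15786089] [515.86114983 268.15182549]
```

Request:
arm_command(moves=[[-1,[0,0,0.12],0],[-1,[0,0,0.24],0],[-1,[0,0,0.36],0],[-1,[0,0,0.44],0],[-1,[0,0,0.48],0],[-1,[0,0,0.505],0],[-1,[0,0,0.505],0],[0.95,[0,0,0.505],0],[0.95,[0,0,0.505],0],[0.95,[0,0,0.505],0],[0.95,[0,0,0.505],0],[0.95,[0,0,0.505],0],[1,[0,0,0.4],0],[1,[0,0,0.2],0],[1,[0,0,0],0],[1,[0,0,0],0]])

```text
time: 7.27
tool_pos: [0.4986, 0.3525, 0.1283]
tool_rot: [0.005, 0.051, 0.999, 0.003]
contact_force: [1.7, 0.9, 1.9]
gripper_width: 1.0
grasp_force: 0.0
```

Run:
```python
from m import *
from plan import *
print(pose()); p=shot('scene')
for d in manip.search_frame(p,'jar0')[:3]: print(d['confidence'],d['extent'])
m=m2w(40,0);print(topix(p,[*m,.06]),topix(p,[*m,.004]))
p=shot('top');H=hsv(p);white=((H[...,1]<45)&(H[...,2]>150)).astype(np.uint8)*255
r=rect(p,white,[345,258,390,300],.068);print(r[:2]); j=r[0]
s=(np.array([*m2w(40,0),.12]),84.1)
plan([(*j,.12,95.8,1,38,3),(*j,.05,95.8,1,15,1),(*j,.05,95.8,-1,36,6),(*j,.13,95.8,-1,20,2)],s)
print()
m=m2w(-40,0); s=(np.array([*j,.13]),95.8)
plan([(*m,.12,84.1,-1,36,3)],s)
```

```text
(array([0.49856899, 0.35252164, 0.12826101]), np.float64(84.09960058489779))
0.82 [295.5, 206.0, 323.9, 241.9]
0.68 [489.2, 265.4, 530.0, 304.2]
[512.53992868 277.24264062] [505.16686499 297.42412086]
(array([ 0.52547681, -0.07071183]), [0.054198671132326126, 0.05420193821191788])
[[1,[-0.041,-0.231,0.0],-0.0027],[1,[-0.082,-0.462,0.0],-0.0054],[1,[-0.123,-0.693,0.0],-0.0081],[1,[-0.164,-0.924,0.0],-0.0108]]
[[1,[-0.025,-0.233,0.0],-0.0027],[1,[-0.05,-0.467,0.0],-0.0054],[1,[-0.076,-0.7,0.0],-0.0081],[1,[-0.101,-0.933,0.0],-0.0108]]
[[1,[-0.009,-0.235,0.0],-0.0027],[1,[-0.019,-0.469,0.0],-0.0054],[1,[-0.028,-0.704,0.0],-0.0081],[1,[-0.037,-0.938,0.0],-0.0108],[1,[-0.037,-0.938,0.0],-0.0108],[1,[-0.037,-0.938,0.0],-0.0108],[1,[-0.037,-0.938,0.0],-0.0108],[1,[-0.037,-0.938,0.093],-0.0108],[1,[-0.037,-0.938,0.187],-0.0108],[1,[-0.037,-0.938,0.28],-0.0108],[1,[-0.037,-0.938,0.373],-0.0108],[1,[-0.037,-0.938,0.467],-0.0108],[1,[-0.037,-0.938,0.467],-0.0108],[-1,[-0.037,-0.938,0.467],-0.0108],[-1,[-0.037,-0.938,0.467],-0.0108],[-1,[-0.037,-0.938,0.467],-0.0108],[-1,[-0.037,-0.938,0.467],-0.0108],[-1,[-0.037,-0.938,0.467],-0.0108],[-1,[-0.037,-0.938,0.467],-0.0108],[-1,[-0.037,-0.938,0.467],-0.0108]]
[[-1,[0.0,0.0,-0.133],0.0],[-1,[0.0,0.0,-0.267],0.0],[-1,[0.0,0.0,-0.4],0.0],[-1,[0.0,0.0,-0.533],0.0],[-1,[0.0,0.0,-0.533],0.0],[-1,[0.0,0.0,-0.533],0.0]]

[[-1,[0.034,0.225,0.005],0.0025],[-1,[0.068,0.45,0.01],0.005],[-1,[0.102,0.675,0.015],0.0075],[-1,[0.136,0.9,0.021],0.01]]
[[-1,[0.048,0.222,0.005],0.0025],[-1,[0.096,0.445,0.01],0.005],[-1,[0.144,0.667,0.015],0.0075],[-1,[0.192,0.889,0.021],0.01]]
[[-1,[0.062,0.219,0.005],0.0025],[-1,[0.124,0.438,0.01],0.005],[-1,[0.186,0.657,0.015],0.0075],[-1,[0.248,0.875,0.021],0.01]]
[[-1,[0.076,0.215,0.005],0.0025],[-1,[0.076,0.215,0.005],0.0025],[-1,[0.076,0.215,0.005],0.0025],[-1,[0.076,0.215,0.005],0.0025]]
```

Request:
arm_command(moves=[[1,[-0.041,-0.231,0],-0.0027],[1,[-0.082,-0.462,0],-0.0054],[1,[-0.123,-0.693,0],-0.0081],[1,[-0.164,-0.924,0],-0.0108]])

```text
time: 7.75
tool_pos: [0.5035, 0.2084, 0.1184]
tool_rot: [-0.002, 0.017, 1.0, -0.001]
contact_force: [0.4, -0.2, -0.4]
gripper_width: 1.001
grasp_force: 0.0
```

Request:
arm_command(moves=[[1,[-0.025,-0.233,0],-0.0027],[1,[-0.05,-0.467,0],-0.0054],[1,[-0.076,-0.7,0],-0.0081],[1,[-0.101,-0.933,0],-0.0108]])

```text
time: 8.08
tool_pos: [0.5137, 0.068, 0.1186]
tool_rot: [-0.002, -0.017, 1.0, 0.0]
contact_force: [0.9, -0.0, -0.2]
gripper_width: 1.0
grasp_force: 0.0
```

Request:
arm_command(moves=[[1,[-0.009,-0.235,0],-0.0027],[1,[-0.019,-0.469,0],-0.0054],[1,[-0.028,-0.704,0],-0.0081],[1,[-0.037,-0.938,0],-0.0108],[1,[-0.037,-0.938,0],-0.0108],[1,[-0.037,-0.938,0],-0.0108],[1,[-0.037,-0.938,0],-0.0108]])

```text
time: 8.67
tool_pos: [0.5243, -0.0703, 0.1191]
tool_rot: [-0.001, -0.05, 0.999, 0.001]
contact_force: [0.7, -0.1, -0.5]
gripper_width: 1.0
grasp_force: 0.0
```

Run:
```python
from plan import *
print(pose())
p=shot('scene')
for d in manip.search_frame(p,'jar0')[:3]: print(d['confidence'],d['extent'])
```

```text
(array([ 0.52432767, -0.07032085,  0.119107  ]), np.float64(95.71084857495126))
0.87 [296.2, 209.7, 319.9, 242.1]
0.66 [490.8, 264.9, 530.1, 304.6]
0.37 [445.7, 308.9, 498.5, 369.0]
```

Request:
arm_command(moves=[[1,[0,0,0.1],0],[1,[0,0,0.2],0],[1,[0,0,0.3],0],[1,[0,0,0.4],0],[1,[0,0,0.467],0],[1,[0,0,0.467],0],[-1,[0,0,0.467],0],[-1,[0,0,0.467],0],[-1,[0,0,0.467],0],[-1,[0,0,0.467],0],[-1,[0,0,0.467],0],[-1,[0,0,0.467],0],[-1,[0,0,0.467],0],[-1,[0,0,0.35],0],[-1,[0,0,0.2],0],[-1,[0,0,0.05],0],[-1,[0,0,-0.067],0],[-1,[0,0,-0.067],0],[-1,[0,0,-0.067],0]])

```text
time: 10.35
tool_pos: [0.5255, -0.0709, 0.1309]
tool_rot: [0.0, -0.05, 0.999, -0.0]
contact_force: [-0.8, -0.6, -2.3]
gripper_width: 0.648
grasp_force: 63.9
```

Request:
arm_command(moves=[[-1,[0.034,0.225,0.005],0.0025],[-1,[0.068,0.45,0.01],0.005],[-1,[0.102,0.675,0.015],0.0075],[-1,[0.136,0.9,0.021],0.01]])

```text
time: 10.68
tool_pos: [0.4893, 0.0625, 0.1248]
tool_rot: [-0.002, -0.018, 1.0, 0.0]
contact_force: [0.2, -0.2, -1.8]
gripper_width: 0.646
grasp_force: 64.3
```

Request:
arm_command(moves=[[-1,[0.048,0.222,0.005],0.0025],[-1,[0.096,0.445,0.01],0.005],[-1,[0.144,0.667,0.015],0.0075],[-1,[0.192,0.889,0.021],0.01]])

```text
time: 11.02
tool_pos: [0.4554, 0.1946, 0.1217]
tool_rot: [-0.002, 0.013, 1.0, -0.001]
contact_force: [0.7, -0.8, -2.2]
gripper_width: 0.639
grasp_force: 64.3
```

Request:
arm_command(moves=[[-1,[0.062,0.219,0.005],0.0025],[-1,[0.124,0.438,0.01],0.005],[-1,[0.186,0.657,0.015],0.0075],[-1,[0.248,0.875,0.021],0.01]])

```text
time: 11.35
tool_pos: [0.4217, 0.3265, 0.1184]
tool_rot: [-0.002, 0.044, 0.999, -0.001]
contact_force: [1.1, 0.4, -2.2]
gripper_width: 0.642
grasp_force: 47.5
```

Request:
arm_command(moves=[[-1,[0.076,0.215,0.005],0.0025],[-1,[0.076,0.215,0.005],0.0025],[-1,[0.076,0.215,0.005],0.0025],[-1,[0.076,0.215,0.005],0.0025]])

```text
time: 11.68
tool_pos: [0.4142, 0.358, 0.1182]
tool_rot: [-0.002, 0.052, 0.999, -0.001]
contact_force: [0.2, -0.2, -2.9]
gripper_width: 0.642
grasp_force: 63.5
```

Run:
```python
from plan import *
print(pose(),m2w(-40,0),manip.state()['gripper_width'])
p=shot('scene')
for d in manip.search_frame(p,'jar0')[:4]: print(d['confidence'],d['extent'])
m=m2w(-40,0); print(topix(p,[*m,.12-.006+.03]),topix(p,[*m,.12-.006-.03]))
```

```text
(array([0.4141754 , 0.35801487, 0.11822329]), np.float64(84.08379598476782)) [0.41521189 0.3589117 ] 0.642400341743417
0.89 [513.7, 213.9, 550.2, 255.8]
0.61 [489.6, 265.4, 527.4, 304.7]
[537.53524941 221.44997282] [528.71697481 245.12691548]
```

Request:
arm_command(moves=[[-1,[0,0,0.12],0],[-1,[0,0,0.24],0],[-1,[0,0,0.36],0],[-1,[0,0,0.44],0],[-1,[0,0,0.46],0],[-1,[0,0,0.47],0],[-1,[0,0,0.48],0],[-1,[0,0,0.48],0],[-1,[0,0,0.48],0]])

```text
time: 12.53
tool_pos: [0.4161, 0.3593, 0.0497]
tool_rot: [0.001, 0.052, 0.999, 0.001]
contact_force: [-0.1, -1.1, -2.6]
gripper_width: 0.639
grasp_force: 63.8
```

Request:
arm_command(moves=[[-1,[0,0,0.01],0],[-1,[0,0,0.02],0],[-1,[0,0,0.03],0],[-1,[0,0,0.03],0],[-1,[0,0,0.03],0],[0.95,[0,0,0.03],0],[0.95,[0,0,0.03],0],[0.95,[0,0,0.03],0],[0.95,[0,0,0.03],0],[0.95,[0,0,0.03],0],[1,[0,0,-0.08],0],[1,[0,0,-0.2],0],[1,[0,0,-0.35],0],[1,[0,0,-0.48],0],[1,[0,0,-0.6],0],[1,[0,0,-0.6],0],[1,[0,0,-0.6],0]])

```text
time: 13.95
tool_pos: [0.4161, 0.3593, 0.1396]
tool_rot: [0.001, 0.052, 0.999, 0.001]
contact_force: [-0.0, -0.0, 0.2]
gripper_width: 1.001
grasp_force: 0.0
```

Run:
```python
from plan import *
print(pose())
p=shot('scene','s2.png')
for d in manip.search_frame(p,'jar0')[:4]: print(d['confidence'],d['extent'])
for s in(-40,40):
    m=m2w(s,0); print(topix(p,[*m,.06]),topix(p,[*m,.004]))
cv2.imwrite('pics/s2c.png',cv2.resize(cv2.imread('pics/s2.png')[180:380,400:620],None,fx=2.5,fy=2.5))
```

```text
(array([0.41606087, 0.35928914, 0.13961152]), np.float64(84.04634069108889))
0.59 [507.0, 243.1, 540.0, 279.6]
0.57 [488.5, 267.9, 530.1, 305.3]
[525.3671529  254.12113998] [517.91331564 274.13458767]
[512.53992868 277.24264062] [505.16686499 297.42412086]
```

View pics/s2c.png

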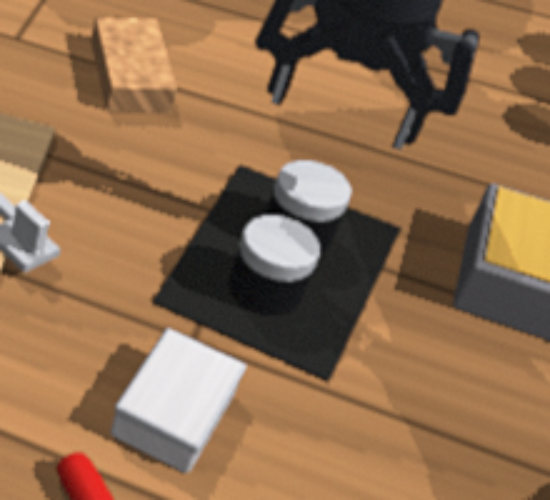

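Both jars stand upright on the mat, with lids at about (525,254) and (512,277) in the scene view. Next is the first tin.

Run:
```python
from m import *
from plan import *
p=shot('top');H=hsv(p);V=H[...,2];S=H[...,1];white=((S<45)&(V>150)).astype(np.uint8)*255
R=[rect(p,white,b,.034) for b in([138,182,198,248],[418,283,476,347],[498,283,552,347])]
for r in R: print(r[0].round(4),np.round(r[1],4),round(float(r[2]),1))
j=R[0][0]; th=float(R[0][2])-90; s=(np.array([*m2w(-40,0),.138]),84.1)
plan([(*j,.12,th,1,38,3),(*j,.031,th,1,15,2)],s)
print()
m=b2w(0,0)
plan([(*j,.12,th,-1,20,0),(*m,.12,95.8,-1,36,4)],(np.array([*j,.031]),th))
```

```text
[0.6459 0.3214] [0.0595 0.0898] 172.9
[ 0.4555 -0.2282] [0.0598 0.0898] 171.5
[ 0.4565 -0.3782] [0.0599 0.0898] 174.0
[[1,[-0.222,-0.013,0.017],0.0005],[1,[-0.444,-0.026,0.034],0.001],[1,[-0.667,-0.039,0.051],0.0015],[1,[-0.889,-0.052,0.069],0.002]]
[[1,[-0.222,-0.01,0.017],0.0005],[1,[-0.445,-0.02,0.034],0.001],[1,[-0.667,-0.031,0.051],0.0015],[1,[-0.667,-0.031,0.051],0.0015],[1,[-0.667,-0.031,0.051],0.0015],[1,[-0.667,-0.031,0.051],0.0015],[1,[-0.667,-0.031,0.15],0.0015],[1,[-0.667,-0.031,0.249],0.0015],[1,[-0.667,-0.031,0.348],0.0015],[1,[-0.667,-0.031,0.447],0.0015],[1,[-0.667,-0.031,0.546],0.0015],[1,[-0.667,-0.031,0.645],0.0015],[1,[-0.667,-0.031,0.645],0.0015],[1,[-0.667,-0.031,0.645],0.0015]]

[[-1,[0.0,0.0,-0.119],0.0],[-1,[0.0,0.0,-0.237],0.0],[-1,[0.0,0.0,-0.356],0.0],[-1,[0.0,0.0,-0.475],0.0],[-1,[0.0,0.0,-0.593],0.0],[-1,[0.034,-0.22,-0.593],-0.003],[-1,[0.067,-0.441,-0.593],-0.006],[-1,[0.101,-0.661,-0.593],-0.009],[-1,[0.134,-0.882,-0.593],-0.012]]
[[-1,[0.05,-0.217,0.0],-0.003],[-1,[0.1,-0.434,0.0],-0.006],[-1,[0.15,-0.652,0.0],-0.009],[-1,[0.2,-0.869,0.0],-0.012]]
[[-1,[0.066,-0.213,0.0],-0.003],[-1,[0.133,-0.426,0.0],-0.006],[-1,[0.199,-0.639,0.0],-0.009],[-1,[0.265,-0.851,0.0],-0.012],[-1,[0.265,-0.851,0.0],-0.012],[-1,[0.265,-0.851,0.0],-0.012],[-1,[0.265,-0.851,0.0],-0.012],[-1,[0.265,-0.851,0.0],-0.012]]
```

Request:
arm_command(moves=[[1,[-0.222,-0.013,0.017],0.0005],[1,[-0.444,-0.026,0.034],0.001],[1,[-0.667,-0.039,0.051],0.0015],[1,[-0.889,-0.052,0.069],0.002]])

```text
time: 14.43
tool_pos: [0.5476, 0.3366, 0.1259]
tool_rot: [-0.001, 0.058, 0.998, -0.001]
contact_force: [-0.5, 0.3, -0.3]
gripper_width: 1.001
grasp_force: 0.0
```

Request:
arm_command(moves=[[1,[-0.222,-0.01,0.017],0.0005],[1,[-0.445,-0.02,0.034],0.001],[1,[-0.667,-0.031,0.051],0.0015],[1,[-0.667,-0.031,0.051],0.0015],[1,[-0.667,-0.031,0.051],0.0015],[1,[-0.667,-0.031,0.15],0.0015],[1,[-0.667,-0.031,0.25],0.0015],[1,[-0.667,-0.031,0.35],0.0015],[1,[-0.667,-0.031,0.44],0.0015],[1,[-0.667,-0.031,0.52],0.0015],[1,[-0.667,-0.031,0.58],0.0015],[1,[-0.667,-0.031,0.61],0.0015],[1,[-0.667,-0.031,0.63],0.0015],[1,[-0.667,-0.031,0.63],0.0015],[1,[-0.667,-0.031,0.63],0.0015]])

```text
time: 15.68
tool_pos: [0.6465, 0.3212, 0.0344]
tool_rot: [0.001, 0.063, 0.998, 0.0]
contact_force: [-0.2, -0.6, -0.7]
gripper_width: 1.0
grasp_force: 0.0
```

Request:
arm_command(moves=[[-1,[0,0,0],0],[-1,[0,0,0],0],[-1,[0,0,0],0],[-1,[0,0,0],0],[-1,[0,0,0],0],[-1,[0,0,0],0],[-1,[0,0,0],0]])

```text
time: 16.27
tool_pos: [0.647, 0.3214, 0.0352]
tool_rot: [0.001, 0.063, 0.998, 0.0]
contact_force: [0.4, -0.0, 5.1]
gripper_width: 0.688
grasp_force: 69.2
```

Request:
arm_command(moves=[[-1,[0,0,-0.08],0],[-1,[0,0,-0.2],0],[-1,[0,0,-0.33],0],[-1,[0,0,-0.46],0],[-1,[0,0,-0.55],0],[-1,[0,0,-0.593],0],[-1,[0.034,-0.22,-0.593],-0.003],[-1,[0.067,-0.441,-0.593],-0.006],[-1,[0.101,-0.661,-0.593],-0.009],[-1,[0.134,-0.882,-0.593],-0.012]])

```text
time: 17.1
tool_pos: [0.6079, 0.1911, 0.1213]
tool_rot: [-0.001, 0.024, 1.0, -0.0]
contact_force: [0.7, -1.1, -2.4]
gripper_width: 0.687
grasp_force: 68.3
```

Request:
arm_command(moves=[[-1,[0.05,-0.217,0],-0.003],[-1,[0.1,-0.434,0],-0.006],[-1,[0.15,-0.652,0],-0.009],[-1,[0.2,-0.869,0],-0.012]])

```text
time: 17.43
tool_pos: [0.5713, 0.0623, 0.1215]
tool_rot: [-0.001, -0.013, 1.0, 0.0]
contact_force: [0.9, -0.1, -3.1]
gripper_width: 0.687
grasp_force: 68.3
```

Request:
arm_command(moves=[[-1,[0.066,-0.213,0],-0.003],[-1,[0.133,-0.426,0],-0.006],[-1,[0.199,-0.639,0],-0.009],[-1,[0.265,-0.851,0],-0.012],[-1,[0.265,-0.851,0],-0.012],[-1,[0.265,-0.851,0],-0.012],[-1,[0.265,-0.851,0],-0.012],[-1,[0.265,-0.851,0],-0.012]])

```text
time: 18.1
tool_pos: [0.5362, -0.064, 0.1222]
tool_rot: [-0.0, -0.051, 0.999, 0.0]
contact_force: [0.4, -0.4, -3.5]
gripper_width: 0.685
grasp_force: 68.3
```

Run:
```python
from plan import *
print(pose(),b2w(0,0),manip.state()['gripper_width'])
p=shot('scene','s3.png')
for k in ('jar0','tin0'):
  for d in manip.search_frame(p,k)[:4]: print(k,d['confidence'],d['extent'])
cv2.imwrite('pics/s3c.png',cv2.resize(cv2.imread('pics/s3.png')[90:320,200:470],None,fx=2.2,fy=2.2))
```

```text
(array([ 0.53622182, -0.06402356,  0.12216586]), np.float64(95.79912217110692)) [ 0.5365 -0.0647] 0.6849195825590009
jar0 0.75 [504.9, 243.2, 542.3, 276.5]
jar0 0.56 [489.5, 266.6, 531.4, 306.6]
tin0 0.96 [289.4, 187.0, 323.9, 224.6]
tin0 0.91 [193.4, 162.8, 235.9, 197.3]
tin0 0.62 [244.8, 179.4, 289.3, 214.6]
```

View pics/s3c.png

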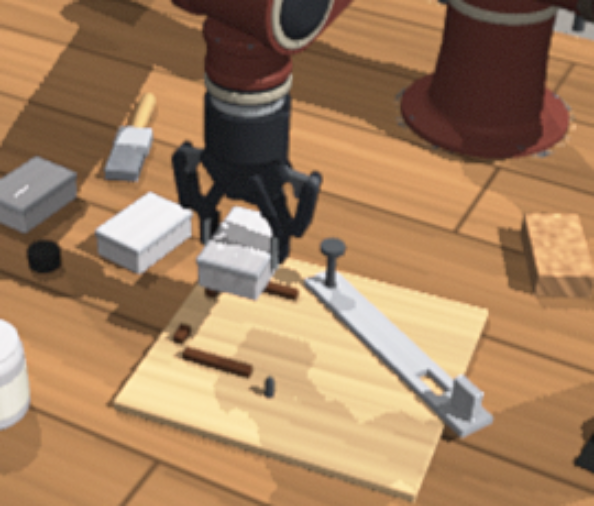

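Request:
arm_command(moves=[[-1,[0,0,0.1],0],[-1,[0,0,0.2],0],[-1,[0,0,0.3],0],[-1,[0,0,0.39],0],[-1,[0,0,0.45],0],[-1,[0,0,0.475],0],[-1,[0,0,0.49],0],[-1,[0,0,0.49],0],[-1,[0,0,0.49],0]])

```text
time: 19.0
tool_pos: [0.5371, -0.065, 0.05]
tool_rot: [0.001, -0.05, 0.999, -0.0]
contact_force: [0.7, -0.3, -2.6]
gripper_width: 0.683
grasp_force: 68.3
```

Request:
arm_command(moves=[[-1,[0,0,0.01],0],[-1,[0,0,0.016],0],[-1,[0,0,0.016],0],[-1,[0,0,0.016],0]])

```text
time: 19.33
tool_pos: [0.5367, -0.0651, 0.0472]
tool_rot: [0.0, -0.05, 0.999, -0.0]
contact_force: [0.6, 0.6, -2.1]
gripper_width: 0.687
grasp_force: 68.3
```

Request:
arm_command(moves=[[-1,[0,0,0.007],0],[-1,[0,0,0.01],0],[-1,[0,0,0.01],0],[0.7,[0,0,0.01],0],[0.7,[0,0,0.01],0],[0.7,[0,0,0.01],0],[0.7,[0,0,0.01],0],[0.7,[0,0,-0.05],0],[0.7,[0,0,-0.15],0],[1,[0,0,-0.3],0],[1,[0,0,-0.45],0],[1,[0,0,-0.58],0],[1,[0,0,-0.65],0],[1,[0,0,-0.65],0],[1,[0,0,-0.65],0]])

```text
time: 20.58
tool_pos: [0.5366, -0.065, 0.1446]
tool_rot: [0.001, -0.05, 0.999, -0.0]
contact_force: [0.0, -0.5, 0.5]
gripper_width: 1.001
grasp_force: 0.0
```

Run:
```python
from m import *
from plan import *
print(pose())
p=shot('top');H=hsv(p);V=H[...,2];S=H[...,1];white=((S<45)&(V>150)).astype(np.uint8)*255
r=rect(p,white,[418,283,476,347],.034); print(r[:3])
j=r[0]; th=float(r[2])-90; s=(np.array([*b2w(0,0),.1438]),95.8)
plan([(*j,.13,th,1,36,3)],s)
print()
plan([(*j,.16,th,-1,20,0),(*b2w(0,0),.16,95.8,-1,36,4)],(np.array([*j,.0333]),th))
```

```text
(array([ 0.53659835, -0.06501482,  0.14463184]), np.float64(95.7499838942838))
(array([ 0.45543087, -0.22823417]), [0.060422852635383606, 0.09019266068935394], np.float32(171.59195))
[[1,[0.108,-0.172,0.015],0.0066],[1,[0.216,-0.343,0.031],0.0132],[1,[0.324,-0.515,0.046],0.0197],[1,[0.432,-0.687,0.061],0.0263],[1,[0.54,-0.858,0.077],0.0329]]
[[1,[0.07,-0.19,0.015],0.0066],[1,[0.07,-0.19,0.015],0.0066],[1,[0.07,-0.19,0.015],0.0066],[1,[0.07,-0.19,0.015],0.0066]]

[[-1,[0.0,0.0,-0.121],0.0],[-1,[0.0,0.0,-0.241],0.0],[-1,[0.0,0.0,-0.362],0.0],[-1,[0.0,0.0,-0.483],0.0],[-1,[0.0,0.0,-0.603],0.0],[-1,[0.0,0.0,-0.724],0.0],[-1,[0.0,0.0,-0.845],0.0],[-1,[-0.063,0.193,-0.845],-0.0066],[-1,[-0.125,0.386,-0.845],-0.0132],[-1,[-0.188,0.579,-0.845],-0.0197],[-1,[-0.25,0.772,-0.845],-0.0263],[-1,[-0.313,0.965,-0.845],-0.0329]]
[[-1,[-0.101,0.176,0.0],-0.0066],[-1,[-0.101,0.176,0.0],-0.0066],[-1,[-0.101,0.176,0.0],-0.0066],[-1,[-0.101,0.176,0.0],-0.0066],[-1,[-0.101,0.176,0.0],-0.0066]]
```

Request:
arm_command(moves=[[1,[0.108,-0.172,0.015],0.0066],[1,[0.216,-0.343,0.031],0.0132],[1,[0.324,-0.515,0.046],0.0197],[1,[0.432,-0.687,0.061],0.0263],[1,[0.54,-0.858,0.077],0.0329]])

```text
time: 21.05
tool_pos: [0.4668, -0.2015, 0.1305]
tool_rot: [-0.002, 0.054, 0.999, 0.001]
contact_force: [0.0, -0.3, 0.5]
gripper_width: 1.002
grasp_force: 0.0
```

Request:
arm_command(moves=[[1,[0.07,-0.19,0.015],0.0066],[1,[0.07,-0.19,0.015],0.0066],[1,[0.07,-0.19,0.015],0.0066],[1,[0.07,-0.19,0.015],0.0066]])

```text
time: 21.38
tool_pos: [0.4546, -0.2277, 0.1291]
tool_rot: [-0.001, 0.074, 0.997, 0.001]
contact_force: [-0.4, 1.2, -0.3]
gripper_width: 0.997
grasp_force: 0.0
```

Request:
arm_command(moves=[[1,[0,0,0.12],0],[1,[0,0,0.24],0],[1,[0,0,0.36],0],[1,[0,0,0.46],0],[1,[0,0,0.54],0],[1,[0,0,0.6],0],[1,[0,0,0.63],0],[1,[0,0,0.645],0],[1,[0,0,0.645],0],[-1,[0,0,0.645],0],[-1,[0,0,0.645],0],[-1,[0,0,0.645],0],[-1,[0,0,0.645],0],[-1,[0,0,0.645],0],[-1,[0,0,0.645],0],[-1,[0,0,0.645],0]])

```text
time: 22.72
tool_pos: [0.4562, -0.2291, 0.0352]
tool_rot: [0.001, 0.074, 0.997, -0.001]
contact_force: [-0.7, 0.2, 5.5]
gripper_width: 0.69
grasp_force: 67.8
```

Request:
arm_command(moves=[[-1,[0,0,-0.08],0],[-1,[0,0,-0.2],0],[-1,[0,0,-0.33],0],[-1,[0,0,-0.47],0],[-1,[0,0,-0.61],0],[-1,[0,0,-0.75],0],[-1,[0,0,-0.845],0],[-1,[-0.063,0.193,-0.845],-0.0066],[-1,[-0.125,0.386,-0.845],-0.0132],[-1,[-0.188,0.579,-0.845],-0.0197],[-1,[-0.25,0.772,-0.845],-0.0263],[-1,[-0.313,0.965,-0.845],-0.0329]])

```text
time: 23.72
tool_pos: [0.5224, -0.0905, 0.1599]
tool_rot: [-0.001, -0.03, 1.0, 0.0]
contact_force: [0.2, 0.2, -2.5]
gripper_width: 0.683
grasp_force: 66.8
```

Request:
arm_command(moves=[[-1,[-0.101,0.176,0],-0.0066],[-1,[-0.101,0.176,0],-0.0066],[-1,[-0.101,0.176,0],-0.0066],[-1,[-0.101,0.176,0],-0.0066],[-1,[-0.101,0.176,0],-0.0066],[-1,[-0.101,0.176,0],-0.0066]])

```text
time: 24.22
tool_pos: [0.536, -0.0657, 0.1603]
tool_rot: [-0.0, -0.049, 0.999, 0.0]
contact_force: [0.6, 0.6, -2.9]
gripper_width: 0.687
grasp_force: 66.9
```

Run:
```python
from plan import *
print(pose(),b2w(0,0),manip.state()['gripper_width'])
p=shot('scene','s4.png')
for k in ('jar0','tin0'):
  for d in manip.search_frame(p,k)[:4]: print(k,d['confidence'],d['extent'])
cv2.imwrite('pics/s4c.png',cv2.resize(cv2.imread('pics/s4.png')[90:320,200:470],None,fx=2.2,fy=2.2))
```

```text
(array([ 0.53598687, -0.06567573,  0.16025226]), np.float64(95.65479800280218)) [ 0.5365 -0.0647] 0.6870875623156731
jar0 0.81 [504.7, 242.0, 541.5, 280.1]
jar0 0.7 [490.1, 265.3, 529.5, 305.7]
jar0 0.53 [341.2, 212.7, 423.8, 288.1]
jar0 0.47 [252.5, 199.8, 421.5, 318.6]
tin0 0.98 [194.5, 165.7, 239.2, 192.9]
tin0 0.97 [288.8, 212.3, 329.8, 251.8]
tin0 0.74 [287.5, 168.0, 323.7, 213.8]
```

View pics/s4c.png

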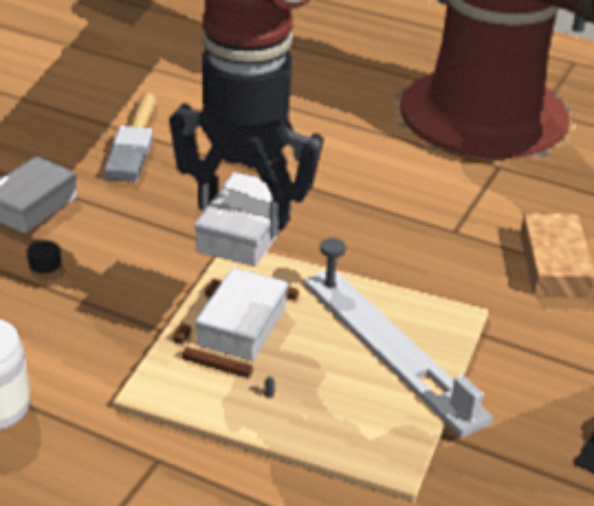

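Request:
arm_command(moves=[[-1,[0,0,0.1],0],[-1,[0,0,0.2],0],[-1,[0,0,0.3],0],[-1,[0,0,0.4],0],[-1,[0,0,0.47],0],[-1,[0,0,0.5],0],[-1,[0,0,0.515],0],[-1,[0,0,0.52],0],[-1,[0,0,0.52],0],[-1,[0,0,0.52],0]])

```text
time: 25.2
tool_pos: [0.5373, -0.065, 0.0835]
tool_rot: [0.001, -0.05, 0.999, -0.0]
contact_force: [-0.1, 0.3, -2.7]
gripper_width: 0.686
grasp_force: 66.9
```

Request:
arm_command(moves=[[-1,[0,0,0.006],0],[-1,[0,0,0.01],0],[-1,[0,0,0.01],0],[-1,[0,0,0.01],0]])

```text
time: 25.53
tool_pos: [0.5367, -0.0649, 0.0812]
tool_rot: [0.0, -0.05, 0.999, -0.0]
contact_force: [-0.1, -0.1, -3.9]
gripper_width: 0.688
grasp_force: 66.9
```

Now lower 1.5 mm, release, and rise. Commanded z is .0805 here, so the rise ends near .170.

Request:
arm_command(moves=[[-1,[0,0,0.006],0],[-1,[0,0,0.01],0],[-1,[0,0,0.01],0],[0.7,[0,0,0.01],0],[0.7,[0,0,0.01],0],[0.7,[0,0,0.01],0],[0.7,[0,0,0.01],0],[0.7,[0,0,-0.05],0],[0.7,[0,0,-0.15],0],[1,[0,0,-0.3],0],[1,[0,0,-0.45],0],[1,[0,0,-0.55],0],[1,[0,0,-0.6],0],[1,[0,0,-0.6],0],[1,[0,0,-0.6],0]])

```text
time: 26.78
tool_pos: [0.5365, -0.0648, 0.171]
tool_rot: [0.0, -0.05, 0.999, -0.0]
contact_force: [0.8, -0.0, -0.3]
gripper_width: 1.0
grasp_force: 0.0
```

Run:
```python
from m import *
from plan import *
print(pose())
p=shot('top');H=hsv(p);V=H[...,2];S=H[...,1];white=((S<45)&(V>150)).astype(np.uint8)*255
r=rect(p,white,[498,283,552,347],.034); print(r[:3])
j=r[0]; th=float(r[2])-90; s=(np.array([*b2w(0,0),.1705]),95.8)
plan([(*j,.13,th,1,36,3)],s)
print()
plan([(*j,.17,th,-1,20,0),(*b2w(0,0),.17,95.8,-1,36,4)],(np.array([*j,.0333]),th))
```

```text
(array([ 0.53654611, -0.06483079,  0.17097488]), np.float64(95.74759554175989))Traceback (most recent call last):
  File "<stdin>", line 5, in <module>
  File "m.py", line 6, in rect
    c=max(cv2.findContours(m,cv2.RETR_EXTERNAL,cv2.CHAIN_APPROX_NONE)[0],key=cv2.contourArea).reshape(-1,2)
      ~~~^^^^^^^^^^^^^^^^^^^^^^^^^^^^^^^^^^^^^^^^^^^^^^^^^^^^^^^^^^^^^^^^^^^^^^^^^^^^^^^^^^^^
ValueError: max() iterable argument is empty
```

Run:
```python
from m import *
from plan import *
p=shot('top');H=hsv(p);white=((H[...,1]<45)&(H[...,2]>95)).astype(np.uint8)*255
try: print(rect(p,white,[498,283,552,347],.034)[:3])
except ValueError: print('none')
for d in manip.search_frame(p,'tin0')[:4]: print(d['confidence'],d['extent'])
j=np.array([.4565,-.3782]); th=84.; s=(np.array([*b2w(0,0),.1705]),95.8)
plan([(*j,.13,th,1,36,3)],s)
print()
plan([(*j,.17,th,-1,20,0),(*b2w(0,0),.17,95.8,-1,36,4)],(np.array([*j,.0333]),th))
```

```text
(array([ 0.45627189, -0.37967071]), [0.06000345200300217, 0.08960647881031036], np.float32(173.79074))
0.8 [346.3, 277.8, 386.7, 296.7]
0.62 [504.2, 288.8, 545.7, 338.2]
[[1,[0.074,-0.203,0.027],0.0033],[1,[0.148,-0.405,0.054],0.0066],[1,[0.223,-0.608,0.081],0.0098],[1,[0.297,-0.81,0.108],0.0131]]
[[1,[0.057,-0.208,0.027],0.0033],[1,[0.115,-0.416,0.054],0.0066],[1,[0.172,-0.624,0.081],0.0098],[1,[0.229,-0.832,0.108],0.0131]]
[[1,[0.04,-0.212,0.027],0.0033],[1,[0.08,-0.424,0.054],0.0066],[1,[0.08,-0.424,0.054],0.0066],[1,[0.08,-0.424,0.054],0.0066],[1,[0.08,-0.424,0.054],0.0066]]

[[-1,[0.0,0.0,-0.13],0.0],[-1,[0.0,0.0,-0.26],0.0],[-1,[0.0,0.0,-0.391],0.0],[-1,[0.0,0.0,-0.521],0.0],[-1,[0.0,0.0,-0.651],0.0],[-1,[0.0,0.0,-0.781],0.0],[-1,[0.0,0.0,-0.911],0.0],[-1,[-0.035,0.237,-0.911],-0.0036],[-1,[-0.069,0.474,-0.911],-0.0073],[-1,[-0.104,0.711,-0.911],-0.0109],[-1,[-0.139,0.949,-0.911],-0.0146]]
[[-1,[-0.056,0.233,0.0],-0.0036],[-1,[-0.112,0.466,0.0],-0.0073],[-1,[-0.169,0.699,0.0],-0.0109],[-1,[-0.225,0.932,0.0],-0.0146]]
[[-1,[-0.077,0.227,0.0],-0.0036],[-1,[-0.077,0.227,0.0],-0.0036],[-1,[-0.077,0.227,0.0],-0.0036],[-1,[-0.077,0.227,0.0],-0.0036],[-1,[-0.077,0.227,0.0],-0.0036]]
```

Request:
arm_command(moves=[[1,[0.074,-0.203,0.027],0.0033],[1,[0.148,-0.405,0.054],0.0066],[1,[0.223,-0.608,0.081],0.0098],[1,[0.297,-0.81,0.108],0.0131]])

```text
time: 27.27
tool_pos: [0.5033, -0.1909, 0.1532]
tool_rot: [-0.001, -0.009, 1.0, 0.001]
contact_force: [0.4, 0.6, -0.3]
gripper_width: 1.001
grasp_force: 0.0
```

Request:
arm_command(moves=[[1,[0.057,-0.208,0.027],0.0033],[1,[0.115,-0.416,0.054],0.0066],[1,[0.172,-0.624,0.081],0.0098],[1,[0.229,-0.832,0.108],0.0131]])

```text
time: 27.6
tool_pos: [0.4711, -0.3165, 0.1369]
tool_rot: [-0.001, 0.033, 0.999, 0.001]
contact_force: [0.3, 0.7, 0.6]
gripper_width: 1.001
grasp_force: 0.0
```

Request:
arm_command(moves=[[1,[0.04,-0.212,0.027],0.0033],[1,[0.08,-0.424,0.054],0.0066],[1,[0.08,-0.424,0.054],0.0066],[1,[0.08,-0.424,0.054],0.0066],[1,[0.08,-0.424,0.054],0.0066]])

```text
time: 28.02
tool_pos: [0.4559, -0.3775, 0.1293]
tool_rot: [-0.001, 0.053, 0.999, 0.001]
contact_force: [0.4, 0.2, -0.9]
gripper_width: 1.002
grasp_force: 0.0
```

Request:
arm_command(moves=[[1,[0,0,0.12],0],[1,[0,0,0.24],0],[1,[0,0,0.36],0],[1,[0,0,0.46],0],[1,[0,0,0.54],0],[1,[0,0,0.6],0],[1,[0,0,0.63],0],[1,[0,0,0.645],0],[1,[0,0,0.645],0],[-1,[0,0,0.645],0],[-1,[0,0,0.645],0],[-1,[0,0,0.645],0],[-1,[0,0,0.645],0],[-1,[0,0,0.645],0],[-1,[0,0,0.645],0],[-1,[0,0,0.645],0]])

```text
time: 29.35
tool_pos: [0.457, -0.3792, 0.0352]
tool_rot: [0.001, 0.053, 0.999, -0.001]
contact_force: [0.3, -0.4, 6.2]
gripper_width: 0.689
grasp_force: 67.4
```

Request:
arm_command(moves=[[-1,[0,0,-0.08],0],[-1,[0,0,-0.2],0],[-1,[0,0,-0.33],0],[-1,[0,0,-0.47],0],[-1,[0,0,-0.61],0],[-1,[0,0,-0.75],0],[-1,[0,0,-0.86],0],[-1,[0,0,-0.911],0],[-1,[-0.035,0.237,-0.911],-0.0036],[-1,[-0.069,0.474,-0.911],-0.0073],[-1,[-0.104,0.711,-0.911],-0.0109],[-1,[-0.139,0.949,-0.911],-0.0146]])

```text
time: 30.35
tool_pos: [0.4912, -0.2371, 0.1692]
tool_rot: [-0.001, 0.007, 1.0, 0.001]
contact_force: [0.5, -0.2, -2.4]
gripper_width: 0.687
grasp_force: 66.5
```

Request:
arm_command(moves=[[-1,[-0.056,0.233,0],-0.0036],[-1,[-0.112,0.466,0],-0.0073],[-1,[-0.169,0.699,0],-0.0109],[-1,[-0.225,0.932,0],-0.0146]])

```text
time: 30.68
tool_pos: [0.5269, -0.0976, 0.1692]
tool_rot: [-0.001, -0.039, 0.999, 0.0]
contact_force: [1.0, -0.4, -2.5]
gripper_width: 0.69
grasp_force: 66.5
```

Request:
arm_command(moves=[[-1,[-0.077,0.227,0],-0.0036],[-1,[-0.077,0.227,0],-0.0036],[-1,[-0.077,0.227,0],-0.0036],[-1,[-0.077,0.227,0],-0.0036],[-1,[-0.077,0.227,0],-0.0036],[-1,[-0.077,0.227,0],-0.0036]])

```text
time: 31.18
tool_pos: [0.5362, -0.0659, 0.17]
tool_rot: [-0.0, -0.049, 0.999, -0.0]
contact_force: [-0.8, 0.9, -1.9]
gripper_width: 0.686
grasp_force: 66.6
```

Run:
```python
from plan import *
print(pose(),b2w(0,0),manip.state()['gripper_width'])
p=shot('scene','s5.png')
for k in ('jar0','tin0'):
  for d in manip.search_frame(p,k)[:4]: print(k,d['confidence'],d['extent'])
cv2.imwrite('pics/s5c.png',cv2.resize(cv2.imread('pics/s5.png')[90:320,200:470],None,fx=2.2,fy=2.2))
```

```text
(array([ 0.5361787 , -0.06592457,  0.170021  ]), np.float64(95.63930398440829)) [ 0.5365 -0.0647] 0.686314148604169
jar0 0.64 [507.3, 245.0, 541.9, 266.4]
jar0 0.61 [498.8, 264.3, 540.1, 297.7]
tin0 0.97 [290.4, 226.7, 327.7, 252.0]
tin0 0.84 [290.6, 166.0, 323.0, 206.6]
tin0 0.79 [288.0, 201.9, 331.6, 242.3]
tin0 0.27 [254.6, 198.4, 424.5, 315.8]
```

View pics/s5c.png

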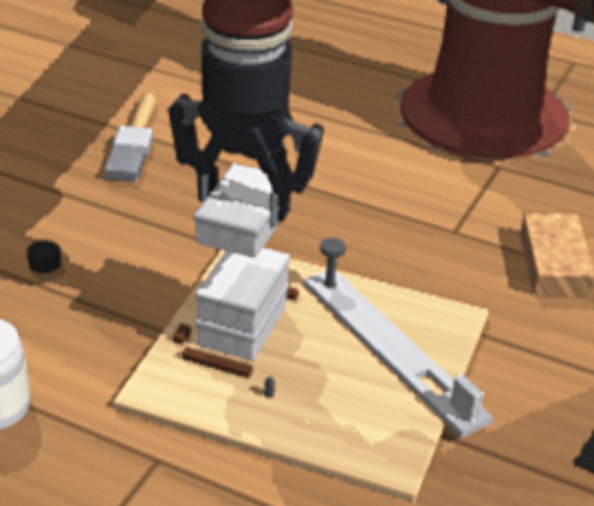

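Request:
arm_command(moves=[[-1,[0,0,0.1],0],[-1,[0,0,0.2],0],[-1,[0,0,0.28],0],[-1,[0,0,0.32],0],[-1,[0,0,0.345],0],[-1,[0,0,0.355],0],[-1,[0,0,0.36],0],[-1,[0,0,0.36],0],[-1,[0,0,0.36],0],[-1,[0,0,0.366],0],[-1,[0,0,0.372],0],[-1,[0,0,0.376],0],[-1,[0,0,0.376],0]])

```text
time: 32.42
tool_pos: [0.5371, -0.0649, 0.1152]
tool_rot: [0.0, -0.05, 0.999, -0.0]
contact_force: [-3.1, 1.3, 5.4]
gripper_width: 0.683
grasp_force: 67.4
```

Request:
arm_command(moves=[[0.7,[0,0,0],0],[0.7,[0,0,0],0],[0.7,[0,0,0],0],[0.7,[0,0,0],0],[0.7,[0,0,-0.05],0],[0.7,[0,0,-0.15],0],[1,[0,0,-0.3],0],[1,[0,0,-0.45],0],[1,[0,0,-0.55],0],[1,[0,0,-0.6],0],[1,[0,0,-0.6],0],[1,[0,0,-0.6],0]])

```text
time: 33.42
tool_pos: [0.5365, -0.0648, 0.2039]
tool_rot: [0.0, -0.05, 0.999, -0.0]
contact_force: [-0.5, 0.4, -0.7]
gripper_width: 1.0
grasp_force: 0.0
```

Run:
```python
from m import *
from plan import *
print(pose())
p=shot('top','t6.png');H=hsv(p);V=H[...,2];S=H[...,1];white=((S<45)&(V>150)).astype(np.uint8)*255
for d in manip.search_frame(p,'jar0')[:4]: print('jar',d['confidence'],d['extent'])
for d in manip.search_frame(p,'bar')[:2]: print('bar',d['confidence'],d['extent'])
print([w2b(toworld(p,*q,.02)) for q in [(0,0)]][0][:0])
q=shot('scene','s6.png')
for d in manip.search_frame(q,'jar0')[:4]: print('jar',d['confidence'],d['extent'])
a=cv2.imread('pics/t6.png')[180:380,90:420]; b=cv2.imread('pics/s6.png')[150:350,230:560]
cv2.imwrite('pics/c6.png',cv2.resize(np.vstack([a,b]),None,fx=1.5*1.6,fy=1.5)) if 0 else cv2.imwrite('pics/c6.png',cv2.resize(np.vstack([a,b]),None,fx=1.5,fy=1.5,interpolation=cv2.INTER_CUBIC))
```

```text
(array([ 0.53653495, -0.0647578 ,  0.20390164]), np.float64(95.74898952588427))
jar 0.68 [117.9, 288.3, 156.3, 318.8]
jar 0.61 [120.8, 319.9, 159.7, 351.2]
bar 0.97 [229.5, 256.1, 351.1, 322.4]
[]
jar 0.91 [504.7, 243.8, 539.7, 265.3]
jar 0.82 [496.9, 260.8, 540.6, 297.7]
```

View pics/c6.png

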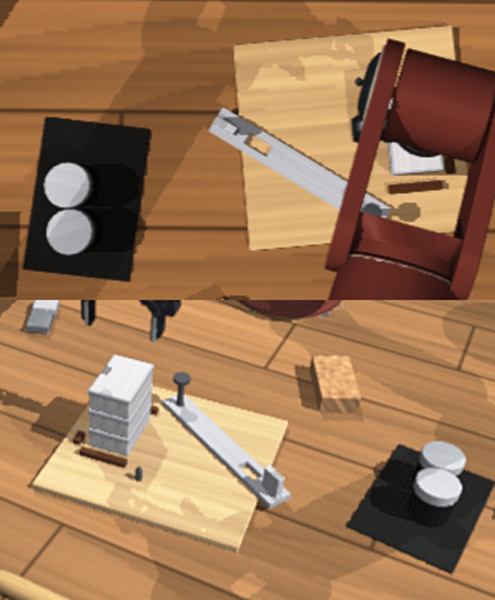

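The three tins stand squarely. The jars now sit toward the mat's left edge, at about (135,303) and (137,335) in the top view, so I'll measure them and the bar.

```bash
cat >> plan.py <<'E'
def w2m(w): d=(np.array(w)[:2]-M)*1e3; return np.array([d[0]*np.cos(MA)+d[1]*np.sin(MA),-d[0]*np.sin(MA)+d[1]*np.cos(MA)])
def jars():
    p=shot('top'); H=cv2.cvtColor(p['frame'],cv2.COLOR_RGB2HSV)
    m=((H[...,1]<60)&(H[...,2]>110)).astype(np.uint8)*255; m[:250]=0;m[375:]=0;m[:,:95]=0;m[:,200:]=0
    n,_,s,c=cv2.connectedComponentsWithStats(m)
    for i in range(1,n):
        if s[i,4]>150: w=toworld(p,*c[i],.06)[:2]; print('jar',s[i,4],w.round(4),'mat',w2m(w).round(1))
    return p
E
python3 - <<'E'
from plan import *
p=jars()
# bar: steel grey pixels left of pivot
H=cv2.cvtColor(p['frame'],cv2.COLOR_RGB2HSV); g=((H[...,1]<60)&(H[...,2]>100)).astype(np.uint8)*255
g[:, :215]=0; g[:,345:]=0; g[:240]=0; g[345:]=0
n,l,s,c=cv2.connectedComponentsWithStats(g); i=1+np.argmax(s[1:,4]); v,u=np.nonzero(l==i)
b=np.array([w2b(toworld(p,a,bb,.020)) for a,bb in zip(u,v)]); r=cv2.minAreaRect(b.astype(np.float32)); print(r)
box=cv2.boxPoints(r)-[-90,60]; print(box.round(1)); 
mx=max([(box[i]+box[(i+1)%4])/2 for i in range(4)],key=lambda q:np.hypot(*q)); print('end',mx,np.hypot(*mx),np.degrees(np.arctan2(mx[1],mx[0])))
E
```

```text
jar 701 [0.4716 0.3651] mat [15.5 11.9]
jar 712 [0.414  0.3597] mat [-41.3   0.7]
((-9.444984436035156, 169.20086669921875), (199.2562713623047, 36.7255859375), 53.83979415893555)
[[  6.9  39.6]
 [ 36.6  17.9]
 [154.2 178.8]
 [124.5 200.5]]
end [139.34010506 189.63766479] 235.32553789612552 53.69266295249438
```

Run:
```python
from plan import *
def tab(a): return b2w(-90+215*np.cos(np.radians(a)),60+215*np.sin(np.radians(a)))
a=53.7; t=tab(a); print(t)
plan([(*t,.13,a+95.8,1,36,4)],(np.array([*b2w(0,0),.2036]),95.8)); print()
plan([(*tab(q),.083,q+95.8,-1,40,0) for q in np.linspace(a,0,17)[1:]],(np.array([*t,.083]),a+95.8))
```

```text
[0.54989461 0.17115509]
[[1,[-0.028,0.173,0.055],-0.0166],[1,[-0.055,0.346,0.109],-0.0331],[1,[-0.083,0.518,0.164],-0.0497],[1,[-0.11,0.691,0.218],-0.0663],[1,[-0.138,0.864,0.273],-0.0829]]
[[1,[-0.11,0.136,0.055],-0.0166],[1,[-0.22,0.272,0.109],-0.0331],[1,[-0.33,0.409,0.164],-0.0497],[1,[-0.439,0.545,0.218],-0.0663],[1,[-0.439,0.545,0.218],-0.0663],[1,[-0.439,0.545,0.218],-0.0663],[1,[-0.439,0.545,0.218],-0.0663],[1,[-0.439,0.545,0.218],-0.0663]]

[[-1,[0.002,-0.084,0.0],0.0093],[-1,[0.01,-0.168,0.0],0.0186],[-1,[0.022,-0.251,0.0],0.028],[-1,[0.039,-0.333,0.0],0.0373],[-1,[0.061,-0.414,0.0],0.0466],[-1,[0.087,-0.494,0.0],0.0559],[-1,[0.119,-0.571,0.0],0.0653],[-1,[0.154,-0.647,0.0],0.0746],[-1,[0.194,-0.721,0.0],0.0839],[-1,[0.239,-0.793,0.0],0.0932],[-1,[0.287,-0.861,0.0],0.1026],[-1,[0.339,-0.927,0.0],0.1119],[-1,[0.395,-0.989,0.0],0.1212]]
[[-1,[0.002,-0.084,0.0],0.0093],[-1,[0.01,-0.168,0.0],0.0186],[-1,[0.022,-0.251,0.0],0.028]]
```

Request:
arm_command(moves=[[1,[-0.028,0.173,0.055],-0.0166],[1,[-0.055,0.346,0.109],-0.0331],[1,[-0.083,0.518,0.164],-0.0497],[1,[-0.11,0.691,0.218],-0.0663],[1,[-0.138,0.864,0.273],-0.0829]])

```text
time: 34.13
tool_pos: [0.5439, 0.0674, 0.1621]
tool_rot: [-0.0, -0.308, 0.951, 0.0]
contact_force: [0.5, 0.5, -0.1]
gripper_width: 1.0
grasp_force: 0.0
```

Request:
arm_command(moves=[[0.3,[-0.11,0.136,0.055],-0.0166],[0.3,[-0.22,0.272,0.109],-0.0331],[0.3,[-0.33,0.409,0.164],-0.0497],[0.3,[-0.439,0.545,0.218],-0.0663],[0.3,[-0.439,0.545,0.218],-0.0663],[0.3,[-0.439,0.545,0.218],-0.0663],[0.3,[-0.439,0.545,0.218],-0.0663],[0.3,[-0.439,0.545,0.218],-0.0663]])

```text
time: 34.8
tool_pos: [0.5504, 0.1702, 0.1306]
tool_rot: [0.0, -0.495, 0.869, -0.0]
contact_force: [0.3, 0.5, 0.5]
gripper_width: 0.654
grasp_force: 0.0
```

Run:
```python
from plan import *
print(pose())
p=shot('scene')
for d in manip.search_frame(p,'bar')[:2]: print('bar',d['confidence'],d['extent'])
for d in manip.search_frame(p,'jar0')[:2]: print(d['confidence'],d['extent'])
print(topix(p,[.5499,.1712,.052]))
cv2.imwrite('pics/s7c.png',cv2.cvtColor(cv2.resize(p['frame'][130:330,280:480],None,fx=2.5,fy=2.5),cv2.COLOR_RGB2BGR))
```

```text
(array([0.550412  , 0.17020993, 0.13056054]), np.float64(149.3634301952265))
bar 0.93 [340.4, 213.6, 423.8, 286.2]
0.81 [505.8, 243.4, 540.3, 269.2]
0.63 [500.0, 263.3, 539.4, 300.4]
[412.89703994 266.06622052]
```

View pics/s7c.png

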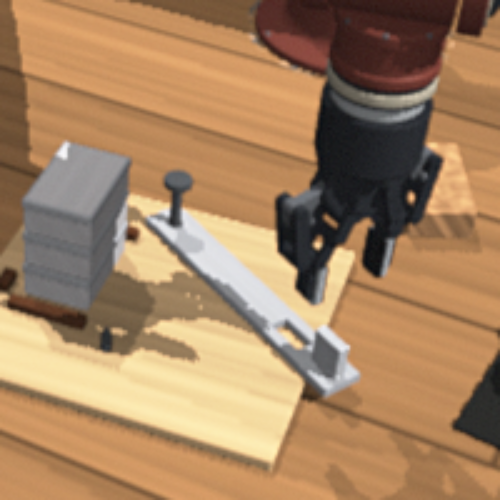

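The tab's top centre is at about (412,263) in the scene view, against (413,266) predicted, so I'll descend and grip.

Request:
arm_command(moves=[[0.3,[0,0,0.12],0],[0.3,[0,0,0.24],0],[0.3,[0,0,0.34],0],[0.3,[0,0,0.43],0],[0.3,[0,0,0.49],0],[0.3,[0,0,0.52],0],[0.3,[0,0,0.535],0],[0.3,[0,0,0.535],0],[0.3,[0,0,0.535],0],[-1,[0,0,0.535],0],[-1,[0,0,0.535],0],[-1,[0,0,0.535],0],[-1,[0,0,0.535],0],[-1,[0,0,0.535],0],[-1,[0,0,0.535],0],[-1,[0,0,0.535],0],[-1,[0,0,0.535],0],[-1,[0,0,0.535],0]])

```text
time: 36.45
tool_pos: [0.5505, 0.1712, 0.0507]
tool_rot: [0.0, -0.496, 0.868, -0.0]
contact_force: [-1.2, 0.4, 5.7]
gripper_width: 0.103
grasp_force: 59.7
```

Request:
arm_command(moves=[[-1,[0,0,-0.03],0],[-1,[0,0,-0.06],0],[-1,[0,0,-0.1],0],[-1,[0,0,-0.14],0],[-1,[0,0,-0.18],0],[-1,[0,0,-0.21],0],[-1,[0,0,-0.227],0],[-1,[0,0,-0.227],0],[-1,[0,0,-0.227],0]])

```text
time: 37.2
tool_pos: [0.5502, 0.171, 0.0843]
tool_rot: [0.0, -0.496, 0.868, -0.0]
contact_force: [-0.8, 0.6, -3.3]
gripper_width: 0.104
grasp_force: 58.7
```

Run:
```python
from plan import *
print(pose())
p=shot('scene')
cv2.imwrite('pics/s8c.png',cv2.cvtColor(cv2.resize(p['frame'][130:330,280:480],None,fx=2.5,fy=2.5),cv2.COLOR_RGB2BGR))
```

```text
(array([0.55024175, 0.17104603, 0.08427907]), np.float64(149.46021789761193))
```

View pics/s8c.png

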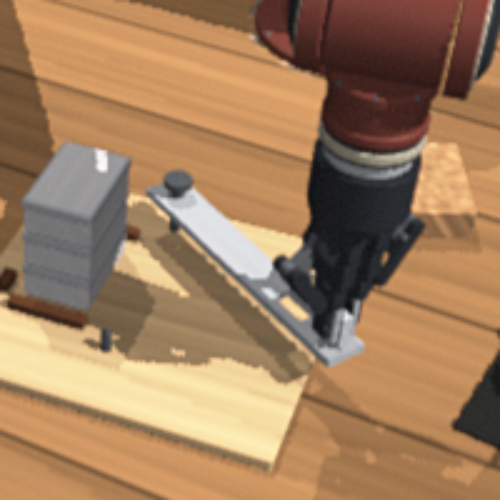

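The bar is held level about 34 mm up, with its far end just under the bolt head. Now the swing.

Request:
arm_command(moves=[[-1,[0.002,-0.084,0],0.0093],[-1,[0.01,-0.168,0],0.0186],[-1,[0.022,-0.251,0],0.028],[-1,[0.039,-0.333,0],0.0373],[-1,[0.061,-0.414,0],0.0466],[-1,[0.087,-0.494,0],0.0559],[-1,[0.119,-0.571,0],0.0653],[-1,[0.154,-0.647,0],0.0746],[-1,[0.194,-0.721,0],0.0839],[-1,[0.239,-0.793,0],0.0932],[-1,[0.287,-0.861,0],0.1026],[-1,[0.339,-0.927,0],0.1119],[-1,[0.395,-0.989,0],0.1212]])

```text
time: 38.33
tool_pos: [0.6478, 0.044, 0.0834]
tool_rot: [-0.0, -0.136, 0.991, -0.0]
contact_force: [0.2, -0.2, -2.2]
gripper_width: 0.102
grasp_force: 58.6
```

Request:
arm_command(moves=[[-1,[0.002,-0.084,0],0.0093],[-1,[0.01,-0.168,0],0.0186],[-1,[0.022,-0.251,0],0.028],[-1,[0.022,-0.251,0],0.028],[-1,[0.022,-0.251,0],0.028],[-1,[0.022,-0.251,0],0.028]])

```text
time: 38.83
tool_pos: [0.6546, 0.008, 0.0837]
tool_rot: [-0.0, -0.051, 0.999, 0.0]
contact_force: [0.2, -0.3, -2.9]
gripper_width: 0.108
grasp_force: 58.7
```

Run:
```python
from plan import *
print(pose(),b2w(125,60))
p=shot('scene'); q=shot('top')
a=cv2.resize(p['frame'][150:320,240:440],None,fx=2.5,fy=2.5); b=cv2.resize(q['frame'][190:360,280:410],(331,425))
cv2.imwrite('pics/s9c.png',cv2.cvtColor(np.hstack([a,b[:, :290]]),cv2.COLOR_RGB2BGR))
print(topix(p,[*b2w(80,60),.034]))
```

```text
(array([0.65459286, 0.00799531, 0.08366443]), np.float64(95.82189139357087)) [0.65475883 0.00768681]
[322.48220657 262.4816816 ]
```

View pics/s9c.png

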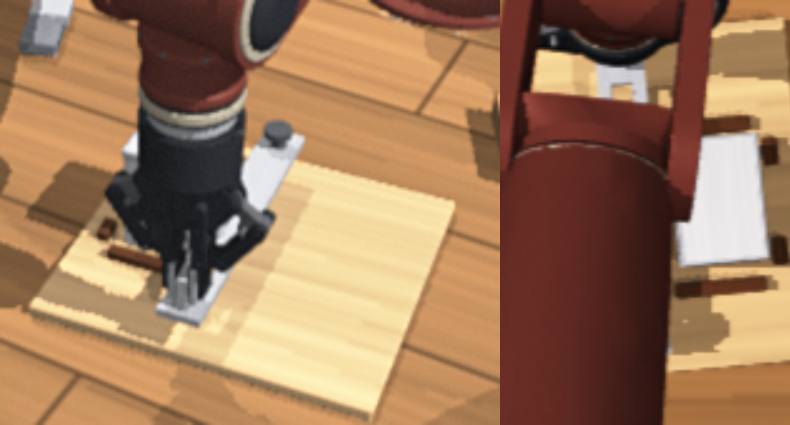

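Request:
arm_command(moves=[[-1,[0,0,0.03],0],[-1,[0,0,0.06],0],[-1,[0,0,0.08],0],[-1,[0,0,0.1],0],[-1,[0,0,0.12],0],[-1,[0,0,0.14],0],[-1,[0,0,0.14],0],[-1,[0,0,0.14],0]])

```text
time: 39.6
tool_pos: [0.6547, 0.0075, 0.0628]
tool_rot: [-0.0, -0.05, 0.999, 0.0]
contact_force: [-0.0, -0.7, -2.0]
gripper_width: 0.102
grasp_force: 58.7
```

Request:
arm_command(moves=[[-1,[0,0,0.02],0],[-1,[0,0,0.04],0],[-1,[0,0,0.06],0],[-1,[0,0,0.07],0],[-1,[0,0,0.08],0],[-1,[0,0,0.08],0],[-1,[0,0,0.08],0]])

```text
time: 40.18
tool_pos: [0.6549, 0.0075, 0.0511]
tool_rot: [-0.0, -0.05, 0.999, 0.0]
contact_force: [-1.0, -0.3, -2.2]
gripper_width: 0.103
grasp_force: 58.9
```

Just at the board. Release here, then rise clear.

Request:
arm_command(moves=[[-1,[0,0,0.005],0],[-1,[0,0,0.005],0],[0,[0,0,0.005],0],[0,[0,0,0.005],0],[0,[0,0,0.005],0],[0,[0,0,0.005],0],[0,[0,0,0.005],0],[0,[0,0,-0.06],0],[0,[0,0,-0.15],0],[0,[0,0,-0.3],0],[0,[0,0,-0.5],0],[0,[0,0,-0.7],0],[0,[0,0,-0.9],0],[0,[0,0,-0.99],0],[0,[0,0,-0.99],0]])

```text
time: 41.43
tool_pos: [0.6577, 0.0073, 0.2064]
tool_rot: [0.005, -0.05, 0.999, -0.001]
contact_force: [0.2, -0.2, 1.3]
gripper_width: 0.5
grasp_force: 0.0
```

Request:
arm_command(moves=[[0,[-0.2,0.2,-0.05],0],[0,[-0.4,0.4,-0.1],0],[0,[-0.6,0.6,-0.1],0],[0,[-0.6,0.8,-0.1],0],[0,[-0.6,0.99,-0.1],0],[0,[-0.6,0.99,-0.1],0]])

```text
time: 41.93
tool_pos: [0.7281, 0.1697, 0.2114]
tool_rot: [-0.002, -0.053, 0.999, 0.001]
contact_force: [-0.1, -0.7, -0.1]
gripper_width: 0.5
grasp_force: 0.0
```

Request:
arm_command(moves=[[0,[0,0.25,0],0],[0,[0,0.5,0],0],[0,[0,0.75,0],0],[0,[0,0.99,0],0],[0,[0,0.99,0],0],[0,[0,0.99,0],0],[0,[0,0.99,0],0]])

```text
time: 42.52
tool_pos: [0.7143, 0.3112, 0.2128]
tool_rot: [-0.001, -0.05, 0.999, -0.001]
contact_force: [0.3, 0.2, -0.5]
gripper_width: 0.5
grasp_force: 0.0
```

Run:
```python
from m import *
from plan import *
print(pose()); p=jars(); q=shot('scene')
for d in manip.search_frame(q,'jar0')[:2]: print(d['confidence'],d['extent'])
a=cv2.resize(q['frame'][130:340,230:560],(660,420)); b=cv2.resize(p['frame'][190:360,230:420],None,fx=1,fy=1)
cv2.imwrite('pics/f1.png',cv2.cvtColor(a,cv2.COLOR_RGB2BGR))
cv2.imwrite('pics/f2.png',cv2.cvtColor(cv2.resize(p['frame'][190:350,240:410],None,fx=3.5,fy=3.5,interpolation=cv2.INTER_CUBIC),cv2.COLOR_RGB2BGR))
print(topix(p,[*b2w(80,60),.02]),topix(p,[*b2w(125,60),.052]))
H=hsv(p);w=((H[...,1]<45)&(H[...,2]>150)).astype(np.uint8)*255
r=rect(p,w,[345,240,392,306],.116);print(w2b(r[0]),r[1],r[2])
```

```text
(array([0.71425834, 0.3111773 , 0.21278577]), np.float64(95.74765086807571))
0.76 [502.0, 263.9, 537.7, 298.8]
0.73 [290.2, 187.5, 333.0, 228.9]
[328.43863227 234.16443743] [326.31859669 208.90074886]
[-31.98788935  25.44943356] [0.0143938222900033, 0.02639864943921566] 6.1508536
```

View pics/f1.png

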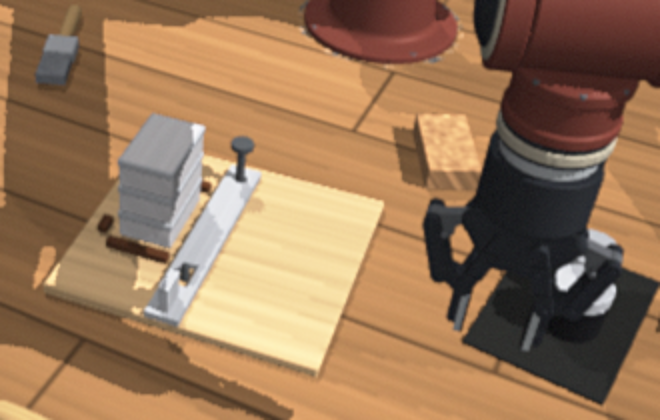

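View pics/f2.png

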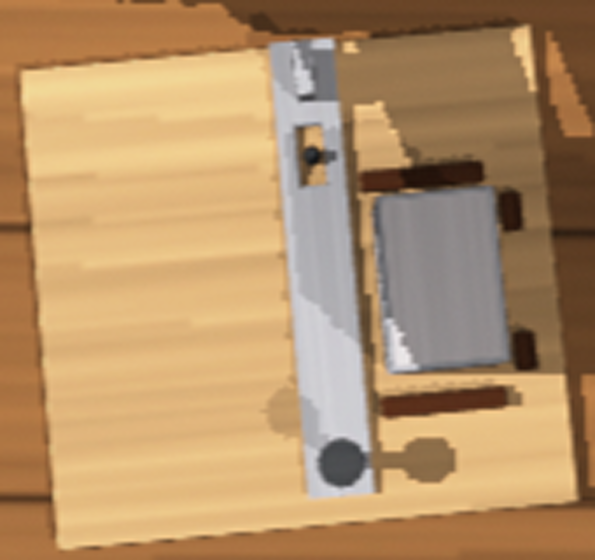

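The bar lies flat with the short bolt showing in its slot, at about (328,234) in the top view, and the tin column is square. The arm hides the jars, so I'll move aside and check them.

Request:
arm_command(moves=[[0,[0,-0.25,-0.2],0],[0,[0,-0.5,-0.4],0],[0,[0,-0.75,-0.6],0],[0,[0,-0.99,-0.7],0],[0,[0,-0.99,-0.7],0],[0,[0,-0.99,-0.7],0],[0,[0,-0.99,-0.7],0]])

```text
time: 43.25
tool_pos: [0.7299, 0.1626, 0.3201]
tool_rot: [0.0, -0.049, 0.999, 0.0]
contact_force: [-0.1, -0.4, -0.6]
gripper_width: 0.497
grasp_force: 0.0
```

Run:
```python
from plan import *
print(pose()); p=jars(); q=shot('scene')
for d in manip.search_frame(q,'jar0')[:2]: print(d['confidence'],d['extent'])
for d in manip.search_frame(q,'bar')[:1]: print(d['confidence'],d['extent'])
```

```text
(array([0.72989111, 0.16263435, 0.32009737]), np.float64(95.59016537612338))
jar 711 [0.4715 0.3647] mat [15.4 11.6]
jar 716 [0.414  0.3596] mat [-41.3   0.6]
0.87 [499.7, 264.2, 539.7, 300.1]
0.78 [507.3, 245.2, 541.3, 266.6]
0.8 [304.6, 212.7, 360.2, 292.8]
```

```bash
python3 -c "
from plant import manip
print(manip.job_done())"
```

```text
the job is handed in; nothing more can be done
None
```

I handed the job in at about 43 s: in the last pictures both jars stand on the mat, the three tins are stacked squarely in the tin place and the bar lies flat over the short bolt; one jar was knocked aside mid-run but stayed well within the mat, and the hand-in gave no verdict.

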